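# Free the rusted bolt of the showcase and take out the sceptre

## Task

The slide bolt that locks the small glazed showcase has rusted: work it loose with short strokes back and forth until it runs, and draw it right back. Then open the lid as far as it goes and leave it standing open, reach in under it to pull the brass sceptre out of its spring clips, and lay it down gently in the two notches of the wooden stand.

Things in the scene. Friction and masses are not known exactly. Their poses are not given: they have to be found in the camera images.
- case: Glazed wooden showcase fixed to the table: box 170 (x) by 300 (y) by 75 mm high, walls 10, floor 8, with a 12 mm lid on top. Origin: centre of the box's underside; +x points roughly at the robot, to the hinge side; z up. A solid ledge 40 mm wide, 75 high along its far (-x) side (x -85 to -125) carries the bolt, which runs along y. Staples round the bolt rise to 98 mm at y -24, 36, 131.
- bolt (a joint): Travel of the rusted slide bolt along the case's +y, m: 0 as found, 0.048 drawn right back. Seized: it gives only about 4 mm each way, then jams (harder pulling does not help). Push it the other way till it jams (10 to 20 N), then pull again, and so on; rust breaks up with each full stroke. On the 3rd to 5th pull it runs (about 6 N). It stays where left. Over 0.036 it frees the lid's tongue.
- bolt_knob (a point): Grip point of the bolt's knob: an upright rusty pin of 13 mm diameter standing up from the bolt's rod. The point is on the pin's axis 123 mm above the table, 18 mm below its rounded top, at (-105, 58) mm in the case's x, y with the bolt at 0. Below it 25 mm are free down to the tops of the staples (rod 10 mm thick, axis 89 mm above the table).
- lid (a joint): Opening angle of the lid about its edge nearest the robot, rad: 0 shut, 1.13 fully open (a stop; it then leans over the hinge half of the box, its edge 230 mm above the table). The hinge is stiff, so it stays where left; lifting takes about 6 N at the handle. The shot bolt lies across an iron tongue on its free edge.
- lid_handle (a point): Middle of the lid's brass bar handle: a round bar of 10 mm diameter, 80 mm long along the case's y, its axis 36 mm above the lid's top. In the case frame with the lid shut it lies at (-63, -55, 123) mm; it turns with the lid about lid_hinge.
- lid_hinge (a point): Point on the lid's hinge line, which runs along the case's y: at (85, 0, 75) mm in the case frame. Its axes are those of the case.
- sceptre: Brass rod of 20 mm diameter, 180 mm overall, along its own y; ball of 28 mm at the +y end, collar of 24 mm at the other; 130 to 210 g. Origin on its axis, mid-length. It starts along the case's y at case x = 20, axis 48 mm up, in two C clips 50 mm either side of the case's middle, whose mouths face up and 30 degrees towards the case's -x; so pulled it resists, about 15 N, then snaps out.
- stand_seat (a point): Point on the wooden stand fixed to the table: base 170 (its x) by 75 by 12 mm with two V-notched cheeks at x +50 and -50 mm, each 12 mm thick, tops 53 mm high. The point lies midway between the notches, 46 mm above the table, where the axis of the sceptre lies when it is seated along the stand's x, either way round. Free space below, 34 mm to the base.
Not all that is in view belongs to the job. What is shaped like the part that bears stand_seat but pink is not meant.

How it is judged:
By the outcome, as a careful person would: the job done as asked, in the order asked, and still so for the second after the job is handed in, with the robot touching nothing.
It also fails if it takes over 67 s, if anything falls off the work surface, if the arm or the gripper's body presses on something with over 40 N, if the wrist force passes 120 N, or if a joint passes its speed limit or range.

## Robot

A 7-joint arm with a two-finger parallel gripper is mounted at the origin on the work surface. World frame = base frame: x ahead of the robot, y to its left, z up, the work surface at z = 0. Lengths are in m, angles in degrees, forces in N, time in s.
With the tool pointing down it reaches from about 0.4 to 0.9 m from the base axis. Payload 5.5 kg.
Tool frame: the origin (TCP) lies midway between the tips of the shut fingers; the grasp point (between the pads) lies 19 mm behind it; z points along the fingers, y is the line along which they close (so a half turn about z gives the same grasp; the last joint's range is limited). The gripper opens to 85 mm and grips with 20 to 120 N. Pads are 22 mm wide; open, the fingers measure 114 mm over their backs; the gripper's body (76 mm by 85 mm) begins 54 mm behind the grasp point. The pads swing forward as they close: fully open they stand 13 mm farther back than shut.
Start: joints at [15.08, 28.699, -24.465, 88.831, 12.651, 65.22, -12.049], TCP at [0.65, 0, 0.231] pointing down, gripper open.
Joint ranges: [-164.97, 164.97], [-17.58, 116.51], [-87.97, 89.64], [11.32, 138.91], [-80.73, 260.73], [10.89, 115.49], [-147.41, 147.41]. Speed limits (degrees/s): [147.25, 147.25, 180, 180, 180, 180, 180].

## Interface

Orientations are given as [roll, pitch, yaw] about the fixed x, y, z axes, in that order (R = Rz(yaw) Ry(pitch) Rx(roll)).
In Python, from station import manip, read_camera, calibration, models gives the robot as it stands.
- The arm moves only by the tool servo_tool, never from a script. Its argument "plan" is a list of rows, each a list of 5 numbers: the shift along the tool's x, y, z in mm, then the turn about the tool's z in degrees, then the opening, from 0 (shut) to 1 (fully open). A call has 1 to 20 rows; each row shifts and turns the commanded pose from where the row before left it, along the tool's axes as they then stand; what a row does not reach is not made up. A row lasts 1/8 s, in which the tool goes at most 62.5 mm and 10.7 degrees, less where a joint would pass 70% of its speed; a pose out of reach is approached as far as the arm can. A call with a gripper value outside its range is refused whole. The fingers move at their own pace and stop on an object; "newtons" is the grip in N (left out, the last holds). Time passes only in rows, so rows that do not move let the fingers close. It gives the time, the measured TCP pose, the force and the opening at its end, in the units of the state.
- manip.read_state(): the state, without advancing time (a new reading comes with each control period).
- read_camera(name): name is "scene" or "side" or "wrist"; returns (picture, depth): 400x640x3 uint8, red, green, blue; 400x640 float32, m along the optical axis (not along the pixel's ray), 0 where there is no reading.
- calibration(name): a dict with "fx", "fy", "cx", "cy" (pixels), "world_from_camera" (4x4, takes a point from camera to world coordinates). Camera axes: x right, y down, z forward; pixel columns grow to the right and rows downward; lengths in m; the calibration is good to about 2 mm. A picture is of the moment at which its call begins: read the wrist's pose just before it. calibration takes no time and is no camera call; for the wrist camera it gives the pose at the moment of the call.
- manip.sign_off(): hands the job in, once; it reports no verdict.
Trained networks look in the newest picture that a camera, given by its name, has taken for a name from the list of things; names that differ only in an ending like _2 or _b are one class to them, and where a whole thing is asked for, a point or a joint stands for the part that bears it (a point fixed in the world has none). Each returns a list of dicts, best first, with "conf" (0 to 1); they miss things now and then, are a little off and sometimes report something else, mostly with a low value. They report only what shows in the picture. A call takes as long as a camera call. They do not tell look-alikes from the thing itself.
- models.recognise(thing, camera): "rect" ([centre column, centre row, width, height] in pixels, round what is visible of it).
The state is a dict: "t": time; "joint_positions": joint angles; "joint_velocities": joint speeds; "effort": joint torques, N m; "tcp_pos": TCP position; "orientation": TCP orientation; "wrist_force": force on the tool from outside, world axes, zero at the start; "wrist_torque": the same for the moment, N m; "width": finger opening in m.
Only numpy, scipy, OpenCV 4.12 (cv2) and the standard library are available. Lean on these libraries where they do the work, as an engineer would, in place of code of your own. Each camera call takes 0.05 s, during which the arm holds its last target. There are 200 camera calls.

## Working session

There is one attempt and no reset: what is moved stays moved. The work goes in short steps, Python scripts to look and compute and a tool call to move; the robot and the scene stay as the last step left them, time stands still between calls to the robot, and variables do not carry over. Pictures are saved under pics/ and viewed, on a budget of 10 in all, crops included, one or two more only if the job needs it, and the job is handed in when it is done.

Besides the shell and the picture viewer there is one more tool, called after ">>>" in YAML: its name, and indented under it one key for each argument. servo_tool: Moves the arm, as the interface text tells. Its arguments: {"type":"object","properties":{"plan":{"type":"array","items":{"type":"array","items":{"type":"number"}}},"newtons":{"type":"number"}},"required":["plan"]}

```bash
ls; mkdir -p pics; cat > h.py <<'E'
import numpy as np, cv2
from station import manip, read_camera, calibration, models
def P(name,px,depth,cal,r=1):
    c,rw=int(round(px[0])),int(round(px[1]))
    w=depth[max(0,rw-r):rw+r+1,max(0,c-r):c+r+1]; w=w[w>0]
    d=float(np.median(w)); 
    p=np.array([(px[0]-cal['cx'])/cal['fx']*d,(px[1]-cal['cy'])/cal['fy']*d,d,1])
    return (np.array(cal['world_from_camera'])@p)[:3]
def cloud(depth,cal):
    v,u=np.mgrid[0:400,0:640]
    p=np.stack([(u-cal['cx'])/cal['fx']*depth,(v-cal['cy'])/cal['fy']*depth,depth,np.ones_like(depth)],-1)
    return (p@np.array(cal['world_from_camera']).T)[...,:3]
E
python3 - <<'E'
from h import *
for n in ['scene','side']:
    im,d=read_camera(n); cal=calibration(n); np.savez(''+n+'.npz',im=im,d=d)
    cv2.imwrite(f'pics/{n}0.png',im[:,:,::-1])
    print(n,np.round(cal['world_from_camera'],3).tolist(),cal['fx'])
    for t in ['case','bolt_knob','lid_handle','sceptre','stand_seat']:
        for o in models.recognise(t,n)[:3]:
            try: print(t,round(o['conf'],2),np.round(o['rect']),np.round(P(n,o['rect'][:2],d,cal),3))
            except Exception as e: print(t,o,e)
print(manip.read_state())
E
```

```text
pics
scene [[0.382, 0.538, -0.751, 1.289], [0.924, -0.226, 0.308, -0.359], [-0.004, -0.812, -0.584, 0.752], [0.0, 0.0, 0.0, 1.0]] 375.1545970388171
case 0.6 [346. 248. 126.  91.] [ 0.645 -0.034  0.087]
bolt_knob 0.38 [341. 234. 122.  61.] [ 0.586 -0.021  0.085]
bolt_knob 0.34 [343. 248. 127.  88.] [ 0.643 -0.041  0.09 ]
lid_handle 0.96 [340. 231. 124.  63.] [ 0.574 -0.018  0.085]
stand_seat 0.92 [225. 255.  27.  44.] [ 0.468 -0.325  0.014]
stand_seat 0.56 [209. 209.  30.  39.] [ 0.231 -0.332  0.014]
side [[0.782, -0.458, 0.424, -0.113], [-0.624, -0.57, 0.535, -0.752], [-0.004, -0.683, -0.731, 1.102], [0.0, 0.0, 0.0, 1.0]] 493.56167800513407
case 0.94 [346. 197. 118. 108.] [ 0.551 -0.067  0.084]
bolt_knob 0.72 [379. 180.  26.  32.] [ 0.663 -0.085  0.096]
bolt_knob 0.61 [345. 196. 117. 106.] [ 0.555 -0.061  0.082]
lid_handle 0.59 [340. 187. 108.  90.] [ 0.564 -0.026  0.082]
stand_seat 0.91 [319. 348.  71.  68.] [ 0.228 -0.345  0.011]
stand_seat 0.64 [385. 293.  68.  56.] [ 0.453 -0.336  0.014]
{'t': 0.6, 'joint_positions': array([ 15.0808353 ,  28.69743226, -24.46421602,  88.82991319,
        12.65090376,  65.22102397, -12.04988357]), 'joint_velocities': array([-0.00613001,  0.03937266, -0.01722764,  0.06393621,  0.03574429,
        0.00373892, -0.08239424]), 'effort': array([ 1.03320403e-03, -5.69019341e+01, -5.80606878e+00, -2.81191349e+01,
        1.27620561e-02,  2.24617455e-03,  1.22154898e-05]), 'tcp_pos': array([6.50010364e-01, 1.56644705e-05, 2.31340810e-01]), 'orientation': array([ 1.79997040e+02, -9.34089582e-04,  8.99992548e+01]), 'wrist_force': array([-0.18297489, -0.22654528, -0.11784068]), 'wrist_torque': array([ 0.0138851 , -0.03760994, -0.01727916]), 'width': 0.08556063329087808}
```

```bash
python3 - <<'E'
from h import *
a=np.load('scene.npz')['im'];b=np.load('side.npz')['im']
A=cv2.resize(a[150:340,150:470],(800,475));B=cv2.resize(b[100:400,230:480],(600,720))
cv2.imwrite('pics/a.png',A[:,:,::-1])
cv2.imwrite('pics/b.png',cv2.resize(b[110:390,260:470],(450,600),interpolation=cv2.INTER_CUBIC)[:,:,::-1])
E
```

```text
(no output)
```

View pics/a.png

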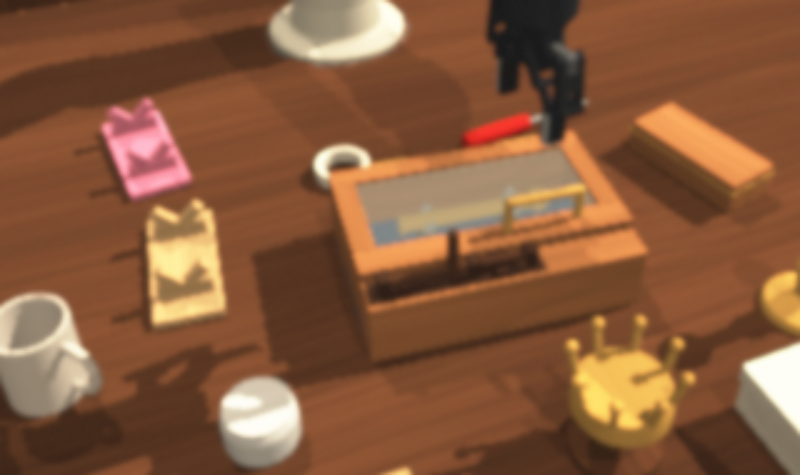

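View pics/b.png

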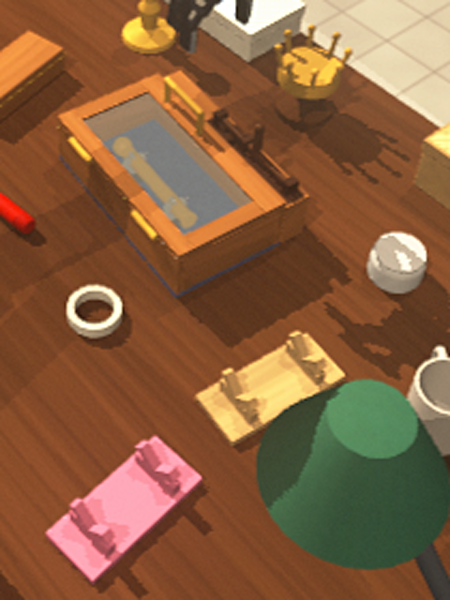

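Both views show the case with bolt pin (crop a 453,250), handle (crop a 545,200), the wooden stand (crop a 185,265) beside the pink decoy, plus a lamp near the stand in the side view. Next I fit the poses from the depth clouds.

```bash
python3 - <<'E'
from h import *
pts=[];cols=[]
for n in ['scene','side']:
    z=np.load(n+'.npz'); c=cloud(z['d'],calibration(n)); m=z['d']>0
    pts.append(c[m]);cols.append(z['im'][m].astype(int))
    p=c[m]; s=p[(abs(p[:,0]-.64)<.2)&(abs(p[:,1]+.03)<.22)]
    for lo,hi in [(.078,.094),(.069,.08)]:
        q=s[(s[:,2]>lo)&(s[:,2]<hi)]
        r=cv2.minAreaRect((q[:,:2]*1000).astype(np.float32)); print(n,lo,len(q),np.round(r[0]),np.round(r[1]),round(r[2],1),np.median(q[:,2]))
    q=s[(s[:,2]>.108)&(s[:,2]<.15)]; 
    far=q[q[:,0]>.6]
    if len(far):
        lab=cv2.kmeans((far[:,:2]*1000).astype(np.float32),2,None,(3,50,.1),5,0)
        for i in range(2):
            f=far[lab[1][:,0]==i]; print('  tall',len(f),np.round(f.mean(0),3),np.round(f.min(0),3),np.round(f.max(0),3))
    s=p[(abs(p[:,0]-.46)<.1)&(abs(p[:,1]+.33)<.14)]
    for lo,hi in [(.006,.018),(.03,.058),(.06,.6)]:
        q=s[(s[:,2]>lo)&(s[:,2]<hi)]
        if len(q)<5: continue
        r=cv2.minAreaRect((q[:,:2]*1000).astype(np.float32)); print(n,'stand',lo,len(q),np.round(r[0]),np.round(r[1]),round(r[2],1),np.round(q.max(0),3))
P_=np.vstack(pts);C=np.vstack(cols)
# height map over workspace, 5cm cells, max height
print('height map cm; rows x .2..1.0, cols y -.6...4')
for x in np.arange(.15,1.,.05):
    print('%.2f'%x,' '.join('%3d'%(100*np.percentile(P_[(abs(P_[:,0]-x-.025)<.025)&(abs(P_[:,1]-y-.025)<.025)][:,2],98)) if ((abs(P_[:,0]-x-.025)<.025)&(abs(P_[:,1]-y-.025)<.025)).sum()>3 else '  .' for y in np.arange(-.65,.4,.05)))
E
```

```text
scene 0.078 5118 [654. -25.] [300. 369.] 83.6 0.08593260037550565
scene 0.069 1222 [624. -66.] [357. 241.] 39.4 0.07689769265207436
  tall 223 [ 0.643 -0.004  0.125] [ 0.625 -0.091  0.108] [0.669 0.076 0.143]
  tall 86 [ 0.813 -0.006  0.118] [ 0.796 -0.044  0.108] [0.824 0.037 0.124]
scene stand 0.006 765 [ 455. -334.] [202. 184.] 10.3 [ 0.552 -0.226  0.018]
scene stand 0.03 337 [ 496. -359.] [110. 217.] 49.9 [ 0.549 -0.295  0.058]
scene stand 0.06 68 [ 550. -461.] [25.  6.] 46.5 [ 0.56  -0.451  0.093]
side 0.078 4898 [656. -24.] [307. 369.] 83.6 0.08408450881006502
side 0.069 1118 [657. -26.] [303. 368.] 83.6 0.07724645643920403
  tall 40 [ 0.812 -0.005  0.117] [ 0.798 -0.045  0.108] [0.822 0.035 0.125]
  tall 153 [ 0.643 -0.006  0.124] [ 0.626 -0.093  0.108] [0.669 0.075 0.142]
side stand 0.006 1282 [ 460. -281.] [172. 192.] 83.5 [ 0.553 -0.193  0.018]
side stand 0.03 297 [ 498. -356.] [104. 210.] 52.6 [ 0.555 -0.295  0.058]
side stand 0.06 46 [ 550. -461.] [22.  5.] 53.4 [ 0.558 -0.452  0.093]
height map cm; rows x .2..1.0, cols y -.6...4
0.15  41  43  42   0   0   5   5   0   0  
[... 770 characters left out ...]
2  18   9   7   0   0   0   0   9   9  64  65  64  12   9   0   0   4   4   4
0.65  22  22  18   0   0   0   4   4   0   9   9  61  63  63   8   9   0   0   0   0   0
0.70  21  19   0   0   0   0   4   4   0   0   0   0  59  34   7   7   0   0   1   0   0
0.75   0   0   0   0   0   0   1   0   0   0   0   0   0   0   0   0   0   1  14   1   0
0.80   .   .   0   0   0   0   0   0   0   0   0   0  12  12   0   0   0   1  13   1   0
0.85  12  12   9   9   9   9   9   9   9   0   0  11  11  12   0   6   6   6   6   6   6
0.90  12  12   9   9   9   9   9   9   9   0   0   0  11  10   0   6   6   6   6   6   6
0.95  12  12   9   9   9   9   9   9   9   0   0   0   0   0   0   6   6   6   6   6   6
```

```bash
cat > fit.py <<'E'
from h import *
def comp(q,c0,res=3):
    g=np.zeros((400,400),np.uint8); ij=np.round((q[:,:2]-c0)*1000/res+200).astype(int)
    ok=((ij>=0)&(ij<400)).all(1); q=q[ok];ij=ij[ok]; g[ij[:,0],ij[:,1]]=1
    g=cv2.morphologyEx(g,cv2.MORPH_CLOSE,np.ones((5,5)))
    g=cv2.morphologyEx(g,cv2.MORPH_OPEN,np.ones((5,5)))
    n,l,st,_=cv2.connectedComponentsWithStats(g); k=1+np.argmax(st[1:,4])
    return q[l[ij[:,0],ij[:,1]]==k]
E
python3 - <<'E'
from fit import *
for n in ['scene','side']:
    z=np.load(n+'.npz'); c=cloud(z['d'],calibration(n)); m=z['d']>0; p=c[m]; col=z['im'][m].astype(int)
    s=p[(abs(p[:,0]-.6)<.2)&(abs(p[:,1]+.03)<.2)]
    for lo,hi in [(.081,.093),(.069,.093)]:
        q=comp(s[(s[:,2]>lo)&(s[:,2]<hi)],np.array([.57,-.03]))
        r=cv2.minAreaRect((q[:,:2]*1000).astype(np.float32)); print(n,lo,len(q),np.round(r[0],1),np.round(r[1],1),round(r[2],1),np.median(q[:,2]))
    q=s[(s[:,2]>.108)&(s[:,2]<.15)&(s[:,0]>.58)&(s[:,0]<.72)]
    k=q[q[:,1]<-.06]; h=q[(q[:,1]>-.04)&(q[:,2]<.135)]
    print(' knob',len(k),k.mean(0).round(4),k.min(0).round(3),k.max(0).round(3))
    r=cv2.fitLine((h[:,:2]*1000).astype(np.float32),cv2.DIST_HUBER,0,.01,.01).ravel(); print(' handle',len(h),r.round(3),h.min(0).round(3),h.max(0).round(3))
    # stand, wood component, pink excluded
    t=(abs(p[:,0]-.47)<.11)&(abs(p[:,1]+.33)<.12); 
    q=comp(p[t&(p[:,2]>.006)&(p[:,2]<.06)],np.array([.47,-.33])); r=cv2.minAreaRect((q[:,:2]*1000).astype(np.float32)); print(' stand',len(q),np.round(r[0],1),np.round(r[1],1),round(r[2],1))
    q=q[q[:,2]>.035]; lab=cv2.kmeans((q[:,:2]*1000).astype(np.float32),2,None,(3,50,.1),5,0)[1][:,0]
    a,b=[q[lab==i] for i in (0,1)]
    for f in (a,b): print('  cheek',len(f),f.mean(0).round(4),f.min(0).round(3),f.max(0).round(3))
E
```

```text
scene 0.081 4260 [576.8 -16.6] [300.3 212.8] 83.6 0.08613971135479193
scene 0.069 5665 [580.4 -17.2] [300.5 220.3] 83.6 0.08491170990713937
 knob 66 [ 0.6647 -0.086   0.1277] [ 0.656 -0.091  0.108] [ 0.669 -0.079  0.143]
 handle 157 [1.14000e-01 9.94000e-01 6.34779e+02 3.02340e+01] [ 0.625 -0.013  0.108] [0.642 0.076 0.132]
 stand 568 [ 436.7 -327.1] [74.8 75.2] 83.4
  cheek 52 [ 0.4153 -0.3081  0.0453] [ 0.405 -0.323  0.035] [ 0.422 -0.295  0.055]
  cheek 57 [ 0.4125 -0.3398  0.0447] [ 0.406 -0.354  0.035] [ 0.419 -0.324  0.055]
side 0.081 3863 [579.4 -15.6] [306.8 213.6] 83.8 0.08477654301463189
side 0.069 5158 [582.1 -15.9] [306.8 219.1] 83.8 0.08364866647069369
 knob 47 [ 0.6621 -0.0863  0.1248] [ 0.657 -0.093  0.108] [ 0.669 -0.081  0.142]
 handle 106 [1.16000e-01 9.93000e-01 6.33689e+02 2.84920e+01] [ 0.626 -0.014  0.11 ] [0.644 0.075 0.131]
 stand 1651 [ 463.1 -329.2] [ 76.9 170.8] 83.3
  cheek 115 [ 0.5131 -0.3344  0.0443] [ 0.504 -0.364  0.035] [ 0.523 -0.304  0.055]
  cheek 115 [ 0.4138 -0.3236  0.0447] [ 0.405 -0.353  0.035] [ 0.424 -0.295  0.056]
```

>>> servo_tool:
  plan:
    - [0,0,0,6.5,1]
    - [-42,11.5,0,0,1]
    - [-42,11.5,20,0,1]
    - [0,0,35,0,1]
    - [0,0,0,0,1]
    - [0,0,0,0,1]
  newtons: 80

```text
t: 1.35
tcp_pos: [0.664, -0.0847, 0.1774]
orientation: [179.9, -0.1, 83.6]
wrist_force: [0.7, -0.4, -0.6]
width: 0.0853
```

```bash
cat > fk.py <<'E'
import numpy as np
def fk(q,tl=.097+.172):
    q=np.radians(q); T=np.eye(4)
    # xArm7 modified DH guess
    dh=[(0,0,.267),(-np.pi/2,0,0),(np.pi/2,0,.293),(np.pi/2,.0525,0),(np.pi/2,.0775,.3425),(np.pi/2,0,0),(-np.pi/2,.076,tl)]
    for (al,a,d),t in zip(dh,q):
        ca,sa,ct,st=np.cos(al),np.sin(al),np.cos(t),np.sin(t)
        T=T@np.array([[ct,-st,0,a],[st*ca,ct*ca,-sa,-d*sa],[st*sa,ct*sa,ca,d*ca],[0,0,0,1]])
    return T
E
python3 - <<'E'
from fk import *
from h import *
print(fk([15.08, 28.699, -24.465, 88.831, 12.651, 65.22, -12.049]).round(3))
s=manip.read_state(); print(s['t'],s['tcp_pos'],s['orientation'],s['joint_positions'].round(1)); print(fk(s['joint_positions']).round(3))
im,d=read_camera('wrist'); cv2.imwrite('pics/w1.png',im[:,:,::-1])
E
```

```text
[[ 0.999 -0.008 -0.04   0.58 ]
 [-0.008 -1.     0.005 -0.046]
 [-0.04  -0.004 -0.999  0.141]
 [ 0.     0.     0.     1.   ]]
1.35 [ 0.6639944  -0.08472343  0.17743239] [ 1.79938422e+02 -5.04527401e-02  8.35905142e+01] [ 19.7  33.1 -21.2  88.7  13.1  60.5 -11.2]
[[ 0.994  0.103 -0.043  0.591]
 [ 0.103 -0.995 -0.002  0.029]
 [-0.043 -0.002 -0.999  0.097]
 [ 0.     0.     0.     1.   ]]
```

>>> servo_tool:
  plan:
    - [-1.5,-0.5,30,0,1]
    - [0,0,30,0,1]
    - [0,0,11.5,0,1]
    - [0,0,0,0,0]
    - [0,0,0,0,0]
    - [0,0,0,0,0]
    - [0,0,0,0,0]
    - [0,0,0,0,0]
  newtons: 80

```text
t: 2.4
tcp_pos: [0.6627, -0.0875, 0.1059]
orientation: [180.0, 0.0, 83.5]
wrist_force: [-2.4, 0.0, 5.9]
width: 0.0106
```

>>> servo_tool:
  plan:
    - [-4,0,0,0,0]
    - [-3,0,0,0,0]
    - [0,0,0,0,0]

```text
t: 2.78
tcp_pos: [0.6622, -0.0915, 0.1059]
orientation: [180.0, -0.2, 83.6]
wrist_force: [-2.0, 4.9, 5.9]
width: 0.0111
```

>>> servo_tool:
  plan:
    - [6,0,0,0,0]
    - [6,0,0,0,0]
    - [0,0,0,0,0]
    - [0,0,0,0,0]

```text
t: 3.28
tcp_pos: [0.663, -0.0849, 0.1059]
orientation: [180.0, 0.2, 83.4]
wrist_force: [-4.3, -3.0, 6.9]
width: 0.0109
```

>>> servo_tool:
  plan:
    - [6,0,0,0,0]
    - [6,0,0,0,0]
    - [0,0,0,0,0]
    - [0,0,0,0,0]

```text
t: 3.78
tcp_pos: [0.6631, -0.0833, 0.1059]
orientation: [-180.0, 0.8, 83.0]
wrist_force: [-6.9, -18.8, 9.2]
width: 0.0112
```

>>> servo_tool:
  plan:
    - [-12,0,0,0,0]
    - [-12,0,0,0,0]
    - [-11,0,0,0,0]
    - [0,0,0,0,0]
    - [0,0,0,0,0]

```text
t: 4.4
tcp_pos: [0.6622, -0.0918, 0.1058]
orientation: [180.0, -0.8, 84.0]
wrist_force: [-0.5, 20.2, 4.2]
width: 0.0106
```

>>> servo_tool:
  plan:
    - [12,0,0,0,0]
    - [12,0,0,0,0]
    - [11,0,0,0,0]
    - [0,0,0,0,0]
    - [0,0,0,0,0]

```text
t: 5.03
tcp_pos: [0.6631, -0.0832, 0.1059]
orientation: [-180.0, 0.8, 83.0]
wrist_force: [-8.0, -18.1, 9.8]
width: 0.0107
```

>>> servo_tool:
  plan:
    - [-12,0,0,0,0]
    - [-12,0,0,0,0]
    - [-11,0,0,0,0]
    - [0,0,0,0,0]
    - [0,0,0,0,0]

```text
t: 5.65
tcp_pos: [0.6622, -0.0918, 0.1058]
orientation: [179.9, -0.8, 84.0]
wrist_force: [0.2, 20.9, 3.8]
width: 0.0104
```

>>> servo_tool:
  plan:
    - [12,0,0,0,0]
    - [12,0,0,0,0]
    - [11,0,0,0,0]
    - [0,0,0,0,0]
    - [0,0,0,0,0]

```text
t: 6.28
tcp_pos: [0.6631, -0.0832, 0.1059]
orientation: [-180.0, 0.8, 83.0]
wrist_force: [-6.7, -18.4, 9.3]
width: 0.0107
```

>>> servo_tool:
  plan:
    - [-12,0,0,0,0]
    - [-12,0,0,0,0]
    - [-11,0,0,0,0]
    - [0,0,0,0,0]
    - [0,0,0,0,0]

```text
t: 6.9
tcp_pos: [0.6622, -0.0918, 0.1059]
orientation: [179.9, -0.8, 84.0]
wrist_force: [-0.1, 21.5, 4.1]
width: 0.0106
```

>>> servo_tool:
  plan:
    - [12,0,0,0,0]
    - [12,0,0,0,0]
    - [11,0,0,0,0]
    - [0,0,0,0,0]
    - [0,0,0,0,0]

```text
t: 7.52
tcp_pos: [0.6631, -0.0832, 0.1059]
orientation: [-180.0, 0.8, 83.0]
wrist_force: [-7.2, -17.4, 9.3]
width: 0.0105
```

>>> servo_tool:
  plan:
    - [-12,0,0,0,0]
    - [-12,0,0,0,0]
    - [-11,0,0,0,0]
    - [0,0,0,0,0]
    - [0,0,0,0,0]

```text
t: 8.15
tcp_pos: [0.6606, -0.1055, 0.1059]
orientation: [180.0, 0.0, 83.5]
wrist_force: [-3.5, 0.8, 6.4]
width: 0.0107
```

>>> servo_tool:
  plan:
    - [-10,0,0,0,0]
    - [-10,0,0,0,0]
    - [-10,0,0,0,0]
    - [-8,0,0,0,0]
    - [0,0,0,0,0]
    - [0,0,0,0,0]

```text
t: 8.9
tcp_pos: [0.6572, -0.1353, 0.1058]
orientation: [-180.0, -0.5, 83.8]
wrist_force: [-1.8, 12.6, 6.1]
width: 0.0111
```

>>> servo_tool:
  plan:
    - [8,0,0,0,0]
    - [0,0,0,0,1]
    - [0,0,0,0,1]
    - [0,0,0,0,1]
    - [0,0,-30,0,1]
    - [0,0,-20,0,1]
    - [54,-14,-5,0,1]
    - [54,-14,0,0,1]
    - [54.5,-13.5,0,0,1]
    - [0,0,0,0,1]
    - [0,0,0,0,1]
  newtons: 50

```text
t: 10.28
tcp_pos: [0.6347, 0.0307, 0.1602]
orientation: [180.0, 0.0, 83.5]
wrist_force: [0.8, -0.6, -0.1]
width: 0.0854
```

```bash
python3 - <<'E'
from h import *
print(manip.read_state()['tcp_pos'])
im,d=read_camera('side'); cal=calibration('side'); c=cloud(d,cal); np.savez('s2.npz',im=im,d=d)
m=(d>0)&(c[...,2]>.108)&(c[...,2]<.145)&(abs(c[...,0]-.66)<.03)&(abs(c[...,1]+.13)<.05); print(m.sum(),c[m].mean(0))
iw,dw=read_camera('wrist')
o=np.hstack([cv2.resize(im[100:300,230:480],(500,400)),cv2.resize(iw,(300,188)).repeat(1,0) if 0 else np.vstack([cv2.resize(iw,(300,188)),np.zeros((212,300,3),np.uint8)])])
cv2.imwrite('pics/c.png',o[:,:,::-1])
E
```

```text
[0.6346964  0.03067003 0.16017321]
45 [ 0.65655096 -0.1337022   0.12639536]
```

View pics/c.png

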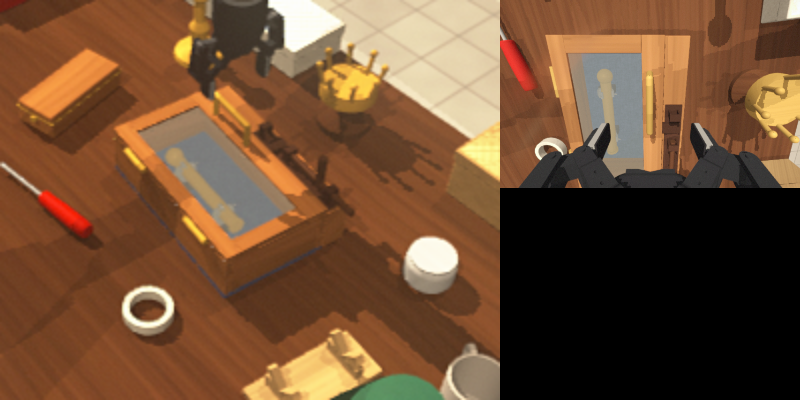

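>>> servo_tool:
  plan:
    - [0,0,30,0,1]
    - [0,0,24,0,1]
    - [0,0,0,0,0]
    - [0,0,0,0,0]
    - [0,0,0,0,0]
    - [0,0,0,0,0]
    - [0,0,0,0,0]
    - [0,-5.5,-14.5,0,0]
    - [0,-7,-14,0,0]
    - [0,0,0,0,0]
  newtons: 50

```text
t: 11.62
tcp_pos: [0.6216, 0.0325, 0.1361]
orientation: [179.9, 0.0, 83.5]
wrist_force: [-0.7, 0.3, 0.2]
width: 0.008
```

>>> servo_tool:
  plan:
    - [0,-8.5,-13,0,0]
    - [0,-9.5,-12,0,0]
    - [0,-11,-11,0,0]
    - [0,-12,-10,0,0]
    - [0,-13,-9,0,0]
    - [0,-13.5,-7.5,0,0]
    - [0,-14.5,-6,0,0]
    - [0,-15,-4.5,0,0]
    - [0,0,0,0,0]

```text
t: 12.75
tcp_pos: [0.5302, 0.0431, 0.2122]
orientation: [179.3, -0.0, 83.5]
wrist_force: [3.1, -2.3, 13.7]
width: 0.008
```

>>> servo_tool:
  plan:
    - [0,-15,-3,0,0]
    - [0,-15,-2,0,0]
    - [0,0,0,0,0]
    - [0,0,0,0,0]

```text
t: 13.25
tcp_pos: [0.5063, 0.0458, 0.2176]
orientation: [178.7, -0.2, 83.4]
wrist_force: [20.5, -2.5, 3.3]
width: 0.0081
```

>>> servo_tool:
  plan:
    - [0,14,0,0,0]
    - [0,0,0,0,0.25]
    - [0,0,0,0,0.25]
    - [0,0,0,0,0.25]
    - [0,0,-25,0,0.25]
    - [0,-10,-45,0,0.25]
    - [0,0,-45,0,0.25]
    - [0,0,0,0,0.25]

```text
t: 14.25
tcp_pos: [0.5015, 0.047, 0.3309]
orientation: [179.6, -0.0, 83.5]
wrist_force: [-0.5, 0.0, -1.4]
width: 0.0214
```

```bash
python3 - <<'E'
from h import *
s=manip.read_state(); print(s['tcp_pos'],s['joint_positions'].round(1))
for n in ['scene','side']:
    im,d=read_camera(n); cal=calibration(n); c=cloud(d,cal); np.savez(n+'3.npz',im=im,d=d)
    m=(d>0)&(c[...,2]>.1)&(c[...,2]<.25)&(abs(c[...,0]-.53)<.09)&(abs(c[...,1]+.02)<.16); q=c[m]
    # into case frame
    R=np.array([[-.9936,.113],[-.113,-.9936]]); k=(q[:,:2]-[.5658,-.0167])@R.T
    for z in np.arange(.1,.25,.02):
        w=abs(q[:,2]-z)<.008
        if w.any(): print(n,round(z,2),w.sum(),np.percentile(k[w,0],[2,50,98]).round(3))
cv2.imwrite('pics/d.png',np.hstack([np.load('scene3.npz')['im'][130:330,190:490],np.load('side3.npz')['im'][100:300,230:480]])[:,:,::-1])
E
```

```text
[0.50153062 0.04695998 0.33091841] [ 15.9   7.9 -26.9 102.4   3.9  70.2 -18.5]
scene 0.1 178 [0.073 0.078 0.082]
scene 0.12 272 [0.062 0.07  0.075]
scene 0.14 283 [0.052 0.059 0.065]
scene 0.16 310 [0.042 0.049 0.053]
scene 0.18 324 [0.031 0.038 0.044]
scene 0.2 254 [0.018 0.022 0.032]
scene 0.22 451 [0.008 0.013 0.049]
scene 0.24 146 [0.    0.018 0.063]
side 0.1 326 [0.071 0.079 0.087]
side 0.12 485 [0.061 0.069 0.077]
side 0.14 492 [0.051 0.058 0.066]
side 0.16 504 [0.041 0.047 0.055]
side 0.18 476 [0.03  0.038 0.045]
side 0.2 356 [0.023 0.029 0.035]
side 0.22 703 [0.006 0.02  0.046]
side 0.24 89 [-0.001  0.013  0.061]
```

View pics/d.png

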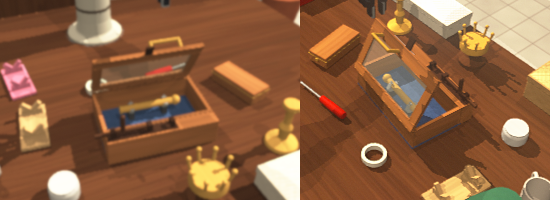

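>>> servo_tool:
  plan:
    - [0,60,0,0,0.6]
    - [0,60,0,0,0.6]
    - [0,60,0,0,0.6]
    - [0,60,0,0,0.6]
    - [0,60,0,0,0.6]
    - [0,60,0,0,0.6]
    - [0,40,0,0,0.6]
    - [0,40,0,0,0.6]
    - [0,0,0,0,0.6]

```text
t: 15.48
tcp_pos: [0.916, -0.0058, 0.3124]
orientation: [179.8, 0.3, 83.2]
wrist_force: [1.1, -0.7, -1.4]
width: 0.0512
```

```bash
python3 - <<'E'
from h import *
s=manip.read_state(); print(s['tcp_pos'],s['orientation'],s['joint_positions'].round(1))
E
```

```text
[ 0.9160487  -0.00579258  0.31235457] [179.7893885    0.30060338  83.17598303] [ -1.   64.4  -3.9  12.4   4.  103.   -8.6]
```

```bash
python3 - <<'E'
from fk import *
from scipy.optimize import least_squares
Q=[[15.0808353 ,  28.69743226, -24.46421602,  88.82991319,12.65090376,  65.22102397, -12.04988357],[19.7,33.1,-21.2,88.7,13.1,60.5,-11.2],[15.9,7.9,-26.9,102.4,3.9,70.2,-18.5],[-1,64.4,-3.9,12.4,4,103,-8.6]]
X=np.array([[.65,0,.2313],[.6640,-.0847,.1774],[.50153,.04696,.33092],[.91605,-.00579,.31235]])
def rot(ax,t):
    c,s=np.cos(t),np.sin(t); R=np.eye(4)
    i={'z':(0,1),'y':(2,0)}[ax]; R[i[0],i[0]]=R[i[1],i[1]]=c; R[i[0],i[1]]=-s;R[i[1],i[0]]=s; return R
def tr(x,z): T=np.eye(4);T[0,3]=x;T[2,3]=z;return T
def F(q,p,s):
    q=np.radians(q)*np.array(s); h,a1,L1,a2,L2,a3,L3=p
    return rot('z',q[0])@tr(0,h)@rot('y',q[1])@rot('z',q[2])@tr(a1,L1)@rot('y',q[3])@tr(-a2,0)@rot('z',q[4])@tr(0,L2)@rot('y',q[5])@tr(a3,0)@rot('z',q[6])@tr(0,L3)
import itertools
best=[]
for sg in itertools.product([1,-1],repeat=2):
    s=[1,1,sg[0],1,sg[1],1,1]
    f=lambda p:np.concatenate([(F(q,p,s)[:3,3]-x) for q,x in zip(Q,X)]+[p*1e-3])
    r=least_squares(f,[.3,0,.35,0,.35,0.05,.25]); print(s,np.abs(r.fun[:12]).max().round(4),r.x.round(4))
    for q in Q: print('   ',F(q,r.x,s)[:3,2].round(3),F(q,r.x,s)[:3,0].round(3))
E
```

```text
[1, 1, 1, 1, 1, 1, 1] 0.1238 [ 3.5867  0.0162  0.4748 -0.0653  0.4639 -0.0067  3.5112]
    [ 0. -0. -1.] [-1. -0. -0.]
    [ 0.003 -0.    -1.   ] [-0.994 -0.111 -0.003]
    [ 0.007  0.001 -1.   ] [-0.994 -0.112 -0.007]
    [ 0.004  0.006 -1.   ] [-0.993 -0.119 -0.005]
[1, 1, 1, 1, -1, 1, 1] 0.1224 [-0.005   0.0644  0.5977  0.0204  0.6147  0.2455  0.038 ]
    [-0.045 -0.387 -0.921] [-0.98  -0.163  0.117]
    [ 0.014 -0.387 -0.922] [-0.944 -0.31   0.115]
    [-0.017 -0.125 -0.992] [-0.987 -0.155  0.036]
    [-0.002 -0.129 -0.992] [-0.996 -0.086  0.013]
[1, 1, -1, 1, 1, 1, 1] 0.1275 [-0.7115 -0.0679  0.3482 -0.3309  0.2251 -0.3422 -1.0792]
    [-0.234  0.312 -0.921] [-0.731 -0.681 -0.045]
    [-0.234  0.308 -0.922] [-0.743 -0.668 -0.034]
    [-0.08   0.097 -0.992] [-0.505 -0.862 -0.044]
    [ 0.002  0.129 -0.992] [-0.984 -0.175 -0.025]
[1, 1, -1, 1, -1, 1, 1] 0.2478 [15.6299 -0.136   1.143   0.4975  0.7789  0.7949 16.5844]
    [ 0.  0. -1.] [-0.584 -0.812 -0.   ]
    [ 0.002  0.002 -1.   ] [-0.568 -0.823 -0.003]
    [ 0.006  0.003 -1.   ] [-0.464 -0.886 -0.006]
    [ 0.004 -0.007 -1.   ] [-0.989 -0.146 -0.003]
```

```bash
cat > fk2.py <<'E'
import numpy as np
from scipy.optimize import least_squares
from scipy.spatial.transform import Rotation as Ro
D=[([15.0808353 ,  28.69743226, -24.46421602,  88.82991319,12.65090376,  65.22102397, -12.04988357],[.65,0,.2313]),([19.7,33.1,-21.2,88.7,13.1,60.5,-11.2],[.6640,-.0847,.1774]),([15.9,7.9,-26.9,102.4,3.9,70.2,-18.5],[.50153,.04696,.33092]),([-1,64.4,-3.9,12.4,4,103,-8.6],[.91605,-.00579,.31235])]
AX='zyzyzyz'
def F(q,p):
    R=np.eye(3);x=np.zeros(3);off=p.reshape(7,3)
    for a,t,o in zip(AX,q,off):
        R=R@Ro.from_euler(a,t,degrees=True).as_matrix(); x=x+R@o
    return R,x
P0=np.array([[0,0,.365],[0,0,0],[.02,0,.395],[-.02,0,0],[0,0,.385],[.11,0,0],[0,0,.27]]).ravel()
def fit():
    f=lambda p:np.concatenate([(F(q,p)[1]-x)*1000 for q,x in D]+[(p-P0)*10])
    return least_squares(f,P0)
if __name__=='__main__':
    r=fit(); print(np.abs(r.fun[:3*len(D)]).max()); print(r.x.reshape(7,3).round(3))
E
python3 fk2.py
```

```text
52.30320709699865
[[-1.494 -0.192  0.691]
 [ 2.443 -0.192  0.077]
 [-2.347 -0.308  0.472]
 [ 1.33  -0.308  0.107]
 [-1.129  0.373  0.492]
 [-2.349  0.373  0.123]
 [ 1.058  0.375  0.393]]
```

```bash
sed -i 's/for a,t,o in zip(AX,q,off):/for a,t,o in zip(AX,np.array(q)*[-1,1,-1,1,-1,1,-1],off):/' fk2.py; python3 fk2.py; python3 -c "
from fk2 import *
r=fit()
for q,x in D: print(F(q,r.x)[0].round(3).tolist())"
```

```text
0.14507452618963465
[[ 0.009 -0.01   0.333]
 [-0.02  -0.01   0.054]
 [ 0.026 -0.     0.449]
 [-0.014 -0.     0.045]
 [ 0.018  0.002  0.43 ]
 [ 0.042  0.002  0.033]
 [-0.029 -0.006  0.303]]
[[-1.0, 0.0, 0.0], [0.0, 1.0, 0.0], [-0.0, 0.0, -1.0]]
[[-0.994, 0.111, 0.003], [0.111, 0.994, 0.0], [-0.003, 0.0, -1.0]]
[[-0.994, 0.112, 0.007], [0.112, 0.994, -0.001], [-0.007, 0.0, -1.0]]
[[-0.993, 0.119, 0.004], [0.119, 0.993, -0.006], [-0.005, -0.006, -1.0]]
```

>>> servo_tool:
  plan:
    - [-10,-58,-10,0,0.6]
    - [-10,-58,0,0,0.6]
    - [-10,-58,0,0,0.6]
    - [-10,-58,0,0,0.6]
    - [-10,-58,0,0,0.6]
    - [-10,-58,0,0,0.6]
    - [-10,-58,0,0,0.6]
    - [-10,-58,0,0,0.6]
    - [-10,-58,0,0,0.6]
    - [-10,-40,40,0,0.6]
    - [0,0,60,0,0.6]
    - [0,0,50,0,0.6]
    - [0,0,0,0,0.6]

```text
t: 17.1
tcp_pos: [0.387, -0.0342, 0.1717]
orientation: [179.7, -0.1, 83.7]
wrist_force: [-0.9, 0.2, 1.9]
width: 0.0512
```

```bash
cat > st.py <<'E'
from h import *
from fk2 import F,fit
s=manip.read_state(); R=F(s['joint_positions'],fit().x)[0]
print(round(s['t'],2),s['tcp_pos'].round(4),s['orientation'].round(2),s['joint_positions'].round(1),'toolz',R[:,2].round(3),'F',s['wrist_force'].round(1))
E
python3 st.py
```

```text
17.1 [ 0.387  -0.0342  0.1717] [ 1.7972e+02 -8.0000e-02  8.3670e+01] [  8.6   4.8  -7.8 128.    0.8  47.   -6. ] toolz [ 0.005  0.001 -1.   ] F [-0.9  0.2  1.9]
```

>>> servo_tool:
  plan:
    - [0,-60,0,0,0.6]
    - [0,-60,0,0,0.6]
    - [0,-60,0,0,0.6]
    - [0,-60,0,0,0.6]
    - [0,0,0,0,0.6]

```text
t: 17.73
tcp_pos: [0.2821, -0.0228, 0.2011]
orientation: [178.0, -2.2, 83.4]
wrist_force: [0.4, -0.3, 0.5]
width: 0.0512
```

```bash
python3 st.py
```

```text
17.73 [ 0.2821 -0.0228  0.2011] [177.95  -2.16  83.36] [ 47.9 -14.3 -39.3 138.  -14.3  52.1  11.4] toolz [ 0.04   0.033 -0.999] F [ 0.4 -0.3  0.5]
```

>>> servo_tool:
  plan:
    - [0,30,30,0,0.6]
    - [0,0,0,0,0.6]

```text
t: 17.98
tcp_pos: [0.3154, -0.0212, 0.1704]
orientation: [178.2, -2.7, 83.8]
wrist_force: [0.6, 0.0, -1.4]
width: 0.0513
```

```bash
python3 st.py
```

```text
17.98 [ 0.3154 -0.0212  0.1704] [178.15  -2.75  83.8 ] [ 48.5  -4.4 -44.  136.5  -8.2  45.1   4. ] toolz [ 0.037  0.044 -0.998] F [ 0.6  0.  -1.4]
```

```bash
cat > sim.py <<'E'
import numpy as np
from scipy.optimize import least_squares
from scipy.spatial.transform import Rotation as Ro
import fk2
fk2.D+= [([8.6,4.8,-7.8,128.,.8,47.,-6.],[.387,-.0342,.1717]),([47.9,-14.3,-39.3,138.,-14.3,52.1,11.4],[.2821,-.0228,.2011]),([48.5,-4.4,-44.,136.5,-8.2,45.1,4.],[.3154,-.0212,.1704])]
def full(v): 
    p=np.zeros((7,3)); p[0,2],p[2,2],p[4,2],p[6,2]=v[:4]; p[2,0],p[3,0],p[5,0]=v[4:7] if len(v)>4 else (0,0,0); return p.ravel()
def fit(n):
    return least_squares(lambda v:np.concatenate([(fk2.F(q,full(v))[1]-x)*1000 for q,x in fk2.D]),[.35,.42,.4,.3,0,0,0][:n])
r=fit(4); V=full(r.x)
LO=np.array([-164.97,-17.58,-87.97,11.32,-80.73,10.89,-147.41]);HI=np.array([164.97,116.51,89.64,138.91,260.73,115.49,147.41])
TOOL=Ro.from_euler('z',-90,degrees=True).as_matrix()
def fk(q): R,x=fk2.F(q,V); return R,x
def err(q,R,x):
    R1,x1=fk(q); return np.concatenate([x-x1,Ro.from_matrix(R@R1.T).as_rotvec()])
def ik_ls(q,R,x,w=1.,reg=1e-3):
    f=lambda z:np.concatenate([err(z,R,x)*np.r_[1,1,1,w,w,w],reg*np.radians(z-q)])
    return least_squares(f,np.clip(q,LO+1e-6,HI-1e-6),bounds=(LO,HI)).x
def ik_dls(q,R,x,n=20,lam=.05):
    for _ in range(n):
        e=err(q,R,x); J=np.array([(-err(q+d,R,x)+e)/np.radians(.01) for d in np.eye(7)*.01]).T
        q=np.clip(q+np.degrees(J.T@np.linalg.solve(J@J.T+lam**2*np.eye(6),e)),LO,HI)
    return q
VM=np.array([147.25,147.25,180,180,180,180,180])*.7/8
def step(q,d,turn,ik):
    R,x=fk(q); Rt=R@Ro.from_euler('z',90,degrees=True).as_matrix()@np.eye(3) if 0 else R
    x2=x+Rt@TOOLX@np.array(d)/1000; R2=R@Ro.from_euler('z',turn,degrees=True).as_matrix()
    qn=ik(q,R2,x2); dq=qn-q; k=min(1,(VM/np.maximum(abs(dq),1e-9)).min()); return q+k*dq
TOOLX=np.eye(3)
if __name__=='__main__':
    for n in (4,7): r=fit(n); print(n,abs(r.fun).max(),r.x.round(4))
    R,x=fk(fk2.D[0][0]); print(R.round(2).tolist())
E
python3 sim.py
```

```text
4 28.75565400950759 [-0.0435  0.5119  0.4671 -0.0234]
7 25.718648452010534 [-0.1826  0.5254  0.4514 -0.1075 -0.0188 -0.0375 -0.0117]
[[-1.0, 0.0, 0.0], [0.0, 1.0, 0.0], [-0.0, 0.0, -1.0]]
```

```bash
python3 - <<'E'
import numpy as np, sim, fk2
from scipy.optimize import least_squares
P0=fk2.P0*0; P0[[2,8,14,20]]=[.35,.42,.4,.3]
for reg in (.3,3,10):
    w=np.full(21,reg); 
    f=lambda p:np.concatenate([(fk2.F(q,p)[1]-x)*1000 for q,x in fk2.D]+[(p-P0)*w])
    r=least_squares(f,P0); print(reg,abs(r.fun[:21]).max().round(2)); print(r.x.reshape(7,3).round(3))
E
```

```text
0.3 0.27
[[ 0.008 -0.008  0.343]
 [-0.007 -0.008  0.043]
 [ 0.008 -0.007  0.463]
 [ 0.002 -0.007  0.035]
 [-0.003  0.002  0.435]
 [ 0.008  0.002  0.028]
 [ 0.    -0.001  0.328]]
3 0.27
[[ 0.008 -0.008  0.342]
 [-0.007 -0.008  0.043]
 [ 0.008 -0.007  0.463]
 [ 0.002 -0.007  0.035]
 [-0.003  0.002  0.435]
 [ 0.008  0.002  0.027]
 [ 0.    -0.001  0.327]]
10 0.26
[[ 0.007 -0.008  0.337]
 [-0.007 -0.008  0.043]
 [ 0.007 -0.007  0.463]
 [ 0.002 -0.007  0.035]
 [-0.002  0.002  0.435]
 [ 0.007  0.002  0.025]
 [-0.    -0.001  0.325]]
```

```bash
cat >> sim.py <<'E'
E
python3 - <<'E'
import re
s=open('sim.py').read()
s=s.replace("r=fit(4); V=full(r.x)","P0=fk2.P0*0; P0[[2,8,14,20]]=[.35,.42,.4,.3]\nV=least_squares(lambda p:np.concatenate([(fk2.F(q,p)[1]-x)*1000 for q,x in fk2.D]+[(p-P0)*3]),P0).x")
s=s.replace("TOOLX=np.eye(3)\nif","TOOLX=Ro.from_euler('z',90,degrees=True).as_matrix()\nif")
s=s[:s.index("if __name__")]
open('sim.py','w').write(s)
E
python3 - <<'E'
from sim import *
q0=np.array([8.6,4.8,-7.8,128.,.8,47.,-6.])
print('actual [47.9 -14.3 -39.3 138.  -14.3  52.1  11.4] .282 -.023 .201 tz .04 .033')
for name,ik in [('ls1',lambda *a:ik_ls(*a)),('ls.3',lambda *a:ik_ls(*a,w=.3)),('ls.1',lambda *a:ik_ls(*a,w=.1)),('dls.05',ik_dls),('dls.2',lambda *a:ik_dls(*a,lam=.2)),('dls.01',lambda *a:ik_dls(*a,lam=.01)),('dls1',lambda *a:ik_dls(*a,n=50,lam=.02))]:
    q=q0
    for _ in range(4): q=step(q,(0,-60,0),0,ik)
    R,x=fk(q); print(name,q.round(1),x.round(3),R[:,2].round(3))
q=np.array([-1,64.4,-3.9,12.4,4,103,-8.6])
E
```

```text
actual [47.9 -14.3 -39.3 138.  -14.3  52.1  11.4] .282 -.023 .201 tz .04 .033
ls1 [ 47.2 -15.2 -38.  138.3 -15.4  52.9  13.2] [ 0.278 -0.02   0.204] [ 0.041  0.044 -0.998]
ls.3 [ 47.2 -13.1 -38.9 137.8 -13.8  52.5  11.5] [ 0.28  -0.021  0.199] [ 0.021  0.045 -0.999]
ls.1 [ 47.2 -11.9 -39.5 137.5 -12.7  52.3  10.3] [ 0.281 -0.022  0.196] [ 0.009  0.042 -0.999]
dls.05 [  9.9 -17.6 -11.2 138.9  -6.3  52.5  -3. ] [0.286 0.001 0.225] [ 0.105  0.03  -0.994]
dls.2 [  9.5 -17.6 -11.  138.9  -5.5  52.7  -3.8] [ 0.284 -0.001  0.225] [ 0.1    0.02  -0.995]
dls.01 [  9.9 -17.6 -11.2 138.9  -6.3  52.5  -3. ] [0.286 0.001 0.225] [ 0.105  0.031 -0.994]
dls1 [ 11.9 -17.6 -12.5 138.9  -7.2  52.5  -1.7] [0.285 0.001 0.225] [ 0.104  0.034 -0.994]
```

```bash
cat > search.py <<'E'
from sim import *
import multiprocessing as mp, time
d=np.array([-.994,.113])
def rowfor(q,dw):
    R,x=fk(q); return (R@TOOLX).T@dw*1000
def travel(q,pts):
    n=0
    for p in pts:
        for _ in range(30):
            e=np.array(p)-fk(q)[1]; L=np.linalg.norm(e)
            if L<.004: break
            q=step(q,rowfor(q,e*min(1,.06/L)),0,ik_ls); n+=1
    return q,n
q0=np.array([48.5,-4.4,-44.,136.5,-8.2,45.1,4.])
def run(a):
    name,pts=a; rng=np.random.default_rng(0)
    q,n=travel(q0,pts); R,x=fk(q); t0=R[:2,2]@d; out=[]
    C=[(v/np.linalg.norm(v)*.062,t) for v in rng.normal(size=(16,3)) for t in (0,)]+[(np.zeros(3),10.7),(np.zeros(3),-10.7)]
    r2=np.r_[x[:2]/np.linalg.norm(x[:2])*.062,0]; C+=[(r2,0),(-r2,0),(np.r_[0,0,.062],0)]
    for k in range(6):
        b=None
        for v,t in C:
            qq=step(q,rowfor(q,v),t,ik_ls); R2,x2=fk(qq)
            if x2[2]<.12 or np.hypot(*x2[:2])<.2: continue
            h=R2[:2,2]; s=h@d-.3*abs(h@[-d[1],d[0]])
            if b is None or s>b[0]: b=(s,qq,v,t,x2,h)
        q=b[1]; out.append((np.round(b[2],3).tolist(),b[3]))
    return name,n,x.round(2),round(t0,3),b[5].round(3),b[4].round(2),q.round(0),out[-2:]
if __name__=='__main__':
    J=[]
    for ph in (0,60,110,150):
        for r,z in ((.85,.35),(.5,.25),(.35,.2),(.7,.6),(.5,.7)):
            arc=[(.4*np.cos(np.radians(a)),.4*np.sin(np.radians(a)),.35) for a in range(20,ph+1,25)]
            J.append((f'{ph} {r} {z}',[(.4,0,.35)]+arc+[(r*np.cos(np.radians(ph)),r*np.sin(np.radians(ph)),z)]))
    t=time.time()
    with mp.Pool() as p:
        for o in p.imap_unordered(run,J): print(*o)
    print(time.time()-t,mp.cpu_count())
E
OMP_NUM_THREADS=1 timeout 300 python3 search.py
```

```text
0 0.7 0.6 11 [ 0.7 -0.   0.6] -0.031 [-0.004  0.036] [ 0.47 -0.04  0.51] [12.  0. -9. 88. -2. 92. -3.] [([-0.054, -0.005, -0.029], 0), ([-0.054, -0.005, -0.029], 0)]
0 0.85 0.35 12 [ 0.85 -0.    0.35] -0.031 [0.036 0.045] [ 0.52 -0.08  0.22] [ 42.  18. -42. 108.  11.  57. -10.] [([-0.06, -0.012, -0.009], 0), ([-0.06, -0.012, -0.009], 0)]
0 0.35 0.2 7 [ 0.35 -0.    0.2 ] -0.031 [-0.038  0.073] [ 0.2  -0.11  0.23] [ 44. -18. -14. 139.  -8.  62.  29.] [([-0.062, 0.0, -0.0], 0), ([-0.062, 0.0, -0.0], 0)]
0 0.5 0.25 7 [ 0.5  -0.    0.25] -0.031 [0.01  0.057] [ 0.26 -0.1   0.29] [ 30. -18.  -9. 130.  -6.  68.  18.] [([-0.062, 0.0, -0.0], 0), ([-0.039, -0.008, 0.047], 0)]
0 0.5 0.7 11 [ 0.5 -0.   0.7] -0.031 [-0.002  0.006] [ 0.45 -0.02  0.67] [-28.   0.  27.  67.  -1. 112.  -7.] [([-0.054, -0.005, -0.029], 0), ([0.012, -0.012, 0.06], 0)]
60 0.5 0.25 40 [0.25 0.42 0.26] -0.119 [0.145 0.238] [0.07 0.4  0.22] [ -7. -18. -72. 132. -17.  39. -74.] [([0.048, 0.005, -0.039], 0), ([-0.039, -0.008, 0.047], 0)]
60 0.35 0.2 14 [0.17 0.3  0.2 ] -0.031 [ 0.034 -0.003] [-0.01  0.27  0.18] [-29. -18. -59
[... 1665 characters left out ...]
4 [-0.305  0.124] [-0.48  0.12  0.24] [ -71.  -18.  -88.  124.  -26.   40. -147.] [([-0.047, -0.035, -0.02], 0), ([-0.047, -0.035, -0.02], 0)]
150 0.35 0.2 25 [-0.3   0.17  0.2 ] -0.031 [-0.064  0.   ] [-0.37  0.08  0.2 ] [ -70.  -18.  -88.  128.  -24.   52. -147.] [([-0.047, -0.035, -0.02], 0), ([-0.054, -0.005, -0.029], 0)]
150 0.7 0.6 52 [-0.56  0.32  0.6 ] 0.429 [-0.479  0.321] [-0.58  0.35  0.58] [ -44.  -18.  -88.   84.  -26.   62. -137.] [([-0.054, 0.031, 0.0], 0), ([-0.054, 0.031, 0.0], 0)]
150 0.5 0.7 52 [-0.43  0.25  0.7 ] 0.126 [-0.208  0.18 ] [-0.48  0.29  0.62] [ -40.  -18.  -88.   73.  -20.   91. -140.] [([-0.054, 0.031, 0.0], 0), ([-0.054, 0.031, 0.0], 0)]
19.965498208999634 4
```

```bash
cat > plan1.py <<'E'
from sim import *
from search import rowfor,d
q=np.array([48.5,-4.4,-44.,136.5,-8.2,45.1,4.])
def az(x): return np.degrees(np.arctan2(x[1],x[0]))
def show(k,q):
    R,x=fk(q); print(k,x.round(3),'az',az(x).round(0),'h',R[:2,2].round(3),'d',round(R[:2,2]@d,3),q.round(0))
def seq(q,rows,p=5,lab=''):
    for i,r in enumerate(rows):
        q=step(q,r[:3],r[3],ik_ls)
        if i%p==p-1 or i==len(rows)-1: show(lab+str(i+1),q)
    return q
if __name__=='__main__':
    import sys
    q=seq(q,[[0,40,-50,0]]*5,5,'out')
    for rad,zz in ((.5,.45),(.65,.5)):
        qq=q; show('start',qq)
        R,x=fk(qq)
        for k in range(40):
            R,x=fk(qq); a=az(x)
            if a>170: break
            a2=np.radians(a+min(10,60/rad/1000*57.3)); t=np.array([rad*np.cos(a2),rad*np.sin(a2),zz]); e=t-x; e*=min(1,.06/np.linalg.norm(e))
            qq=step(qq,rowfor(qq,e),-10 if abs(qq[6])>0 and k<17 else 0,ik_ls)
            if k%6==5: show(k,qq)
        show(k,qq)
        for k in range(40):
            R,x=fk(qq); r=np.r_[x[:2]/np.linalg.norm(x[:2]),0]
            qq=step(qq,rowfor(qq,.062*r),0,ik_ls)
            if k%6==5: show('push%d'%k,qq)
            if R[:2,2]@d>.5: break
        show('push%d'%k,qq)
E
OMP_NUM_THREADS=4 python3 plan1.py; python3 - <<'E'
import sys; sys.path.insert(0,'.')
from h import *
for n in('scene','side'):
    z=np.load(f'{n}.npz'); c=cloud(z['d'],calibration(n))[z['d']>0]; b=c[(c[:,0]<.1)&(c[:,1]>-.3)]; print(n,len(b),b.min(0) if len(b) else '')
    b=b[b[:,0]<-.1]; print(len(b), b.max(0) if len(b) else '')
E
```

```text
out5 [ 0.505 -0.054  0.426] az -6.0 h [0.036 0.045] d -0.031 [ 46.   6. -44.  93.   2.  80.  -5.]
start [ 0.505 -0.054  0.426] az -6.0 h [0.036 0.045] d -0.031 [ 46.   6. -44.  93.   2.  80.  -5.]
5 [0.412 0.283 0.45 ] az 35.0 h [0.036 0.045] d -0.031 [ 24.   6. -65.  92.   5.  82.  12.]
11 [0.123 0.485 0.45 ] az 76.0 h [0.036 0.045] d -0.031 [ -8.  11. -82.  92.  13.  84.  23.]
17 [-0.227  0.445  0.45 ] az 117.0 h [0.036 0.045] d -0.031 [-52.  17. -85.  91.  20.  87.  26.]
23 [-0.464  0.185  0.45 ] az 158.0 h [0.036 0.045] d -0.031 [-99.  17. -79.  89.  19.  89. -15.]
26 [-0.495  0.069  0.45 ] az 172.0 h [0.036 0.045] d -0.031 [-114.   17.  -78.   89.   19.   90.  -28.]
push5 [-0.834  0.12   0.441] az 172.0 h [0.023 0.045] d -0.018 [-165.   58.  -67.   18.   61.  115.  -18.]
push11 [-0.924  0.168  0.324] az 170.0 h [-0.076  0.051] d 0.081 [-165.   69.  -88.   11.   87.  105.  -12.]
push17 [-0.991  0.185  0.233] az 169.0 h [-0.184  0.07 ] d 0.191 [-165.   75.  -88.   11.   88.   93.  -12.]
push23 [-1.045  0.199  0.168] az 169.0 h [-0.293  0.089] d 0.301 [-165.   80.  -88.   11.   90.
[... 1160 characters left out ...]
az 170.0 h [-0.125  0.058] d 0.131 [-165.   71.  -88.   11.   87.  101.  -12.]
push17 [-1.013  0.189  0.219] az 169.0 h [-0.233  0.077] d 0.241 [-165.   76.  -88.   11.   89.   89.  -12.]
push23 [-1.065  0.202  0.159] az 169.0 h [-0.341  0.095] d 0.35 [-165.   80.  -88.   11.   90.   79.  -12.]
push29 [-1.107  0.214  0.119] az 169.0 h [-0.442  0.112] d 0.452 [-164.   84.  -88.   11.   92.   69.  -12.]
push33 [-1.132  0.221  0.101] az 169.0 h [-0.505  0.123] d 0.516 [-164.   86.  -88.   11.   93.   63.  -12.]
scene 53922 [-1.57677207 -0.29999583 -0.76633874]
44861 [-0.10000626  2.45487309  0.50958436]
side 57393 [-0.58754348 -0.2999368  -0.77691291]
24460 [-0.10001745  2.31844412  0.01282559]
```

```bash
cat > plan2.py <<'E'
from plan1 import *
def trav(q,target,turns=0,lab='',maxn=30,sp=.06):
    k=0
    while k<maxn:
        R,x=fk(q); e=np.array(target)-x; L=np.linalg.norm(e)
        if L<.003: break
        t=np.clip(turns,-10,10); turns-=t
        q=step(q,rowfor(q,e*min(1,sp/L)),t,ik_ls); k+=1
    show(lab+f' rows{k}',q); return q
E
python3 - <<'E'
from plan2 import *
for up in (.3,.6):
    q=np.array([48.5,-4.4,-44.,136.5,-8.2,45.1,4.])
    q=seq(q,[[0,40,-50,0]]*5,5,'out')
    for k in range(27):
        R,x=fk(q); a2=np.radians(az(x)+6.9); e=np.array([.5*np.cos(a2),.5*np.sin(a2),.45])-x; e*=min(1,.06/np.linalg.norm(e))
        q=step(q,rowfor(q,e),-10 if k<17 else 0,ik_ls)
    show('round',q)
    for k in range(45):
        R,x=fk(q); r=np.r_[x[:2]/np.linalg.norm(x[:2]),up]; q=step(q,rowfor(q,.062*r/np.linalg.norm(r)),0,ik_ls)
        if k%8==7: show('push%d'%k,q)
        if R[:2,2]@d>.49: break
    show('push%d'%k,q)
    q=trav(q,(-.45,.2,.5),0,'in'); 
    for p,t in (((-.2,.45,.5),60),((.1,.5,.5),60),((.4,.4,.5),50),((.65,.1,.45),0)): q=trav(q,p,t,'back')
    R,x=fk(q); s=np.array([.546,-.0144,.048]); q=trav(q,s-.2*R[:,2],0,'pre'); 
    tx=(R@TOOLX)[:,0]; print('toolx',tx.round(2)); q=trav(q,s+.015*fk(q)[0][:,2],0,'grasp')
E
python3 - <<'E'
import sys; sys.path.insert(0,'.')
from h import *
for n in('scene','side'):
    z=np.load(f'{n}.npz'); c=cloud(z['d'],calibration(n))[z['d']>0]
    b=c[(c[:,0]<.4)&(c[:,0]>-1.4)&(c[:,1]>-.3)&(c[:,1]<.8)&(c[:,2]>.05)&(np.hypot(c[:,0],c[:,1])>.2)]
    H,_,_=np.histogram2d(b[:,0],b[:,1],bins=[np.arange(-1.4,.41,.2),np.arange(-.3,.81,.1)]); print(n,H.astype(int).tolist()); print(b[b[:,0]<-.2].max(0) if (b[:,0]<-.2).any() else '')
    print('table x min',c[(abs(c[:,2])<.01)][:,0].min())
E
```

```text
out5 [ 0.505 -0.054  0.426] az -6.0 h [0.036 0.045] d -0.031 [ 46.   6. -44.  93.   2.  80.  -5.]
round [-0.5    0.009  0.45 ] az 179.0 h [0.036 0.045] d -0.031 [-122.   17.  -77.   89.   18.   90.  -35.]
push7 [-0.825  0.053  0.484] az 176.0 h [-0.033  0.031] d 0.036 [-165.   55.  -77.   23.   66.  115.  -26.]
push15 [-0.918  0.132  0.427] az 172.0 h [-0.174  0.022] d 0.176 [-165.   63.  -88.   13.   83.  106.  -15.]
push23 [-0.993  0.159  0.388] az 171.0 h [-0.32   0.039] d 0.323 [-165.   66.  -88.   11.   84.   94.  -13.]
push31 [-1.059  0.171  0.367] az 171.0 h [-0.461  0.061] d 0.465 [-165.   69.  -88.   11.   86.   83.  -13.]
push34 [-1.082  0.175  0.364] az 171.0 h [-0.511  0.069] d 0.516 [-165.   70.  -88.   11.   86.   79.  -13.]
in rows13 [-0.45  0.2   0.5 ] az 156.0 h [-0.433  0.052] d 0.436 [-100.  -18.  -39.  105.  -27.   69.   31.]
back rows6 [-0.2   0.45  0.5 ] az 114.0 h [-0.433  0.052] d 0.436 [-82.  -4. -17.  97. -26.  80.  10.]
back rows6 [0.1 0.5 0.5] az 79.0 h [-0.433  0.052] d 0.436 [-66.   8.   1.  85. -25.  95. -20.]
back rows6 [0.4 0.4 0.5] az 45.0 h [-0.433 
[... 1925 characters left out ...]
[0, 0, 0, 0, 0, 0, 0, 0, 0, 0, 0], [2159, 2017, 1890, 1626, 16, 366, 1383, 1037, 420, 56, 0], [0, 0, 0, 0, 0, 0, 0, 0, 0, 0, 0], [0, 0, 0, 0, 0, 0, 0, 0, 0, 0, 0], [0, 0, 0, 0, 0, 0, 0, 0, 0, 0, 0], [0, 0, 0, 0, 0, 0, 0, 0, 0, 0, 0], [0, 0, 0, 0, 0, 0, 0, 0, 0, 0, 0]]
[-0.70903132  0.6379047   0.50958436]
table x min -1.5491659106364781
side [[0, 0, 0, 0, 0, 0, 0, 0, 0, 0, 0], [0, 0, 0, 0, 0, 0, 0, 0, 0, 0, 0], [0, 0, 0, 0, 0, 0, 0, 0, 0, 0, 0], [0, 0, 0, 0, 0, 0, 0, 0, 0, 0, 0], [0, 0, 0, 0, 0, 0, 0, 0, 0, 0, 0], [0, 0, 0, 0, 0, 0, 0, 0, 0, 0, 0], [0, 0, 0, 0, 0, 0, 0, 0, 0, 0, 0], [0, 1697, 88, 0, 0, 0, 0, 0, 0, 0, 0], [0, 2005, 412, 0, 0, 0, 0, 0, 0, 0, 0]]

table x min -0.262993724767797
```

```bash
cat > plan3.py <<'E'
from plan2 import *
import multiprocessing as mp
def around(q,azt,rad,z,n=27):
    for k in range(n):
        R,x=fk(q)
        if az(x)>azt: break
        a2=np.radians(az(x)+6.9); e=np.array([rad*np.cos(a2),rad*np.sin(a2),z])-x; e*=min(1,.06/np.linalg.norm(e))
        q=step(q,rowfor(q,e),-10 if k<17 else 0,ik_ls)
    return q,k
def run(a):
    azt,rad,z=a; q=np.array([48.5,-4.4,-44.,136.5,-8.2,45.1,4.])
    for _ in range(5): q=step(q,[0,40,-50],0,ik_ls)
    q,k=around(q,azt,.48,.45)
    R,x=fk(q); e=np.array([rad*np.cos(np.radians(azt)),rad*np.sin(np.radians(azt)),z])
    while np.linalg.norm(e-fk(q)[1])>.01 and k<45:
        v=e-fk(q)[1]; v*=min(1,.06/np.linalg.norm(v)); q=step(q,rowfor(q,v),0,ik_ls); k+=1
    q1=q; res=[]
    for el in (0,30,60,90,120):
        for da in (-30,0,30):
            q=q1
            for j in range(16):
                R,x=fk(q); p=np.radians(az(x)+da); v=np.array([np.cos(p)*np.cos(np.radians(el)),np.sin(p)*np.cos(np.radians(el)),np.sin(np.radians(el))])*.062
                q2=step(q,rowfor(q,v),0,ik_ls)
                if fk(q2)[1][0]<-.6: break
                q=q2
            R,x=fk(q); res.append((R[:2,2]@d-.3*abs(R[:2,2]@[d[1],-d[0]]),el,da,j,R[:2,2].round(3).tolist(),x.round(2).tolist(),q.round(0).tolist()))
    return a,k,sorted(res,key=lambda r:-r[0])[:2]
if __name__=='__main__':
    from h import *
    z=np.load('scene.npz'); c=cloud(z['d'],calibration('scene'))[z['d']>0]; b=c[(c[:,0]<-.3)&(c[:,0]>-1.4)&(c[:,2]>.03)]; print(b.min(0),b.max(0),np.percentile(b[:,0],[1,50,99]))
    with mp.Pool() as p:
        for o in p.imap_unordered(run,[(a,r,zz) for a in (130,150,172) for r,zz in ((.3,.6),(.35,.75),(.2,.85),(.5,.7),(.5,.45))]): print(o)
E
OMP_NUM_THREADS=1 timeout 400 python3 plan3.py
```

```text
[-1.39835639 -1.13567096  0.03000381] [-0.30006522  2.4376012   0.5446732 ] [-1.11731059 -0.72806109 -0.3502209 ]
((130, 0.5, 0.7), 41, [(np.float64(0.1374852129964062), 120, -30, 15, [-0.171, 0.206], [-0.26, 0.15, 0.78], [-130.0, -18.0, -18.0, 66.0, -1.0, 115.0, 16.0]), (np.float64(0.12466073290748503), 60, 30, 15, [-0.175, 0.297], [-0.56, 0.36, 0.79], [-165.0, 26.0, 32.0, 22.0, -9.0, 115.0, 22.0])])
((130, 0.3, 0.6), 26, [(np.float64(0.13851090129580484), 120, -30, 15, [-0.162, 0.153], [-0.29, 0.06, 0.76], [-146.0, -18.0, -20.0, 70.0, 0.0, 115.0, -1.0]), (np.float64(0.08496098055501485), 60, 30, 15, [-0.125, 0.236], [-0.42, 0.22, 0.79], [-36.0, -18.0, -88.0, 48.0, -17.0, 115.0, 28.0])])
((130, 0.2, 0.85), 45, [(np.float64(0.2959117511786107), 120, -30, 15, [-0.367, 0.441], [-0.26, 0.14, 0.93], [-119.0, -18.0, -26.0, 47.0, 2.0, 115.0, 21.0]), (np.float64(0.24379775334656928), 60, 30, 15, [-0.316, 0.44], [-0.42, 0.25, 0.92], [-22.0, -18.0, -88.0, 28.0, -26.0, 115.0, 32.0])])
((130, 0.35, 0.75), 36, [(np.float64(0.2259187236326513), 120, -30, 15, [-0.276, 0.314], [-0.28, 0.12, 0.85], 
[... 2671 characters left out ...]
7321803131904), 90, -30, 15, [-0.444, 0.151], [-0.41, 0.1, 0.91], [-92.0, -3.0, -70.0, 38.0, -3.0, 115.0, -0.0])])
((172, 0.2, 0.85), 45, [(np.float64(0.4836001024527454), 120, -30, 15, [-0.481, 0.057], [-0.29, -0.09, 0.88], [-165.0, -18.0, -26.0, 53.0, 1.0, 115.0, -25.0]), (np.float64(0.4827807554568825), 90, -30, 15, [-0.5, 0.166], [-0.4, 0.11, 0.94], [-104.0, -4.0, -56.0, 35.0, -4.0, 115.0, 1.0])])
((172, 0.5, 0.45), 27, [(np.float64(0.1545660974607255), 120, -30, 15, [-0.154, 0.022], [-0.28, -0.12, 0.74], [-165.0, -18.0, -28.0, 72.0, -6.0, 115.0, -31.0]), (np.float64(0.14128050498111117), 120, 0, 15, [-0.154, 0.091], [-0.28, 0.08, 0.75], [-151.0, -18.0, -13.0, 72.0, -1.0, 115.0, -1.0])])
```

```bash
cat > gen.py <<'E'
from plan2 import *
import json
class G:
    def __init__(s,q,op): s.q=np.array(q,float); s.rows=[]; s.op=op
    def row(s,dw,t=0):
        r=np.round(rowfor(s.q,np.array(dw)),0); t=float(round(t)); s.q=step(s.q,r,t,ik_ls); s.rows.append([int(v) for v in r]+[int(t),s.op])
    def arc(s,azt,rad,z,turn,sgn=1,n=40,stop=3):
        for k in range(n):
            R,x=fk(s.q); rem=(azt-az(x)+180)%360-180
            if abs(rem)<stop: break
            a=np.radians(az(x)+np.clip(rem,-7,7)); e=np.array([rad*np.cos(a),rad*np.sin(a),z])-x; t=np.clip(turn,-10,10); turn-=t
            s.row(e*min(1,.06/np.linalg.norm(e)),t)
        show(f'arc {k} left{turn}',s.q)
    def to(s,p,turn=0,n=25,sp=.06):
        for k in range(n):
            e=np.array(p)-fk(s.q)[1]; L=np.linalg.norm(e)
            if L<.002 and abs(turn)<.5: break
            t=np.clip(turn,-10,10); turn-=t; s.row(e*min(1,sp/max(L,1e-9)),t)
        show(f'to {k}',s.q)
    def push(s,v,cond,n=40):
        for k in range(n):
            s.row(np.array(v)/np.linalg.norm(v)*.062)
            if cond(fk(s.q)[0][:2,2]@d): break
        show(f'push {k+1}',s.q)
    def out(s,a=0,b=None): print(len(s.rows)); [print(json.dumps(s.rows[i:i+20])) for i in range(0,len(s.rows),20)]
E
python3 - <<'E'
from gen import *
g=G([48.5,-4.4,-44.,136.5,-8.2,45.1,4.],.4)
for _ in range(3): g.row([.04,0,.045])
g.arc(172,.46,.55,-170)
n1=len(g.rows)
g.push((0.0,0,1),lambda v:v>.5)
g.out()
g.rows=[]
g.to((-.4,.1,.55)); g.arc(5,.46,.42,170,stop=5); s=np.array([.546,-.0144,.048]); R=fk(g.q)[0]
print('toolx',(R@TOOLX)[:,0].round(2)); g.to(s-.2*R[:,2]); g.to(s+.015*R[:,2]); print(len(g.rows))
E
```

```text
arc 27 left0 [-0.452  0.084  0.55 ] az 169.0 h [0.036 0.045] d -0.031 [-64. -18. -87.  81. -15. 100.  10.]
push 27 [-0.406  0.132  0.936] az 162.0 h [-0.486  0.196] d 0.505 [-70.  -3. -88.  33.  -2. 115.   4.]
57
[[7, 41, -43, 0, 0.4], [7, 41, -43, 0, 0.4], [7, 41, -43, 0, 0.4], [16, 6, -57, -10, 0.4], [19, 8, -56, -10, 0.4], [24, 12, -54, -10, 0.4], [34, 18, -46, -10, 0.4], [49, 25, -25, -10, 0.4], [51, 24, 1, -10, 0.4], [50, 26, 1, -10, 0.4], [48, 28, 1, -10, 0.4], [47, 31, 1, -10, 0.4], [45, 34, 0, -10, 0.4], [43, 36, 0, -10, 0.4], [41, 38, -1, -10, 0.4], [39, 40, 0, -10, 0.4], [37, 42, -2, -10, 0.4], [35, 44, -1, -10, 0.4], [32, 46, -2, -10, 0.4], [30, 47, -3, -10, 0.4]]
[[27, 49, -2, 0, 0.4], [33, 45, -3, 0, 0.4], [38, 41, -3, 0, 0.4], [43, 36, -3, 0, 0.4], [47, 31, -3, 0, 0.4], [51, 24, -3, 0, 0.4], [53, 18, -4, 0, 0.4], [55, 12, -3, 0, 0.4], [56, 5, -3, 0, 0.4], [56, -3, -3, 0, 0.4], [-3, -1, -62, 0, 0.4], [-3, -1, -62, 0, 0.4], [-3, -1, -62, 0, 0.4], [-3, 0, -62, 0, 0.4], [-3, 2, -62, 0, 0.4], [-3, 3, -62, 0, 0.4], [-3, 4, -62, 0, 0.4], [-3, 6, -62, 0, 0.4], [-3, 7, -62, 0, 0
[... 153 characters left out ...]
60, 0, 0.4], [-3, 18, -59, 0, 0.4], [-3, 19, -59, 0, 0.4], [-3, 21, -58, 0, 0.4], [-3, 22, -58, 0, 0.4], [-3, 23, -57, 0, 0.4], [-3, 25, -57, 0, 0.4], [-3, 26, -56, 0, 0.4], [-3, 27, -56, 0, 0.4], [-3, 29, -55, 0, 0.4], [-3, 30, -54, 0, 0.4], [-4, 31, -54, 0, 0.4]]
to 24 [-0.41   0.101  0.552] az 166.0 h [-0.276  0.201] d 0.297 [-165.  -18.  -10.  100.    7.   81.  -11.]
arc 24 left0 [0.458 0.041 0.42 ] az 5.0 h [-0.276  0.201] d 0.297 [-52.  19.  68.  92. -24. 100.  11.]
toolx [0.14 0.98 0.17]
to 5 [ 0.601 -0.055  0.236] az -5.0 h [-0.276  0.201] d 0.297 [-25.  45.  55.  83. -38.  92.  28.]
to 4 [ 0.542 -0.011  0.034] az -1.0 h [-0.276  0.201] d 0.297 [-28.  53.  48.  99. -47.  71.  35.]
58
```

>>> servo_tool:
  plan:
    - [7,41,-43,0,0.4]
    - [7,41,-43,0,0.4]
    - [7,41,-43,0,0.4]
    - [16,6,-57,-10,0.4]
    - [19,8,-56,-10,0.4]
    - [24,12,-54,-10,0.4]
    - [34,18,-46,-10,0.4]
    - [49,25,-25,-10,0.4]
    - [51,24,1,-10,0.4]
    - [50,26,1,-10,0.4]
    - [48,28,1,-10,0.4]
    - [47,31,1,-10,0.4]
    - [45,34,0,-10,0.4]
    - [43,36,0,-10,0.4]
    - [41,38,-1,-10,0.4]
    - [39,40,0,-10,0.4]
    - [37,42,-2,-10,0.4]
    - [35,44,-1,-10,0.4]
    - [32,46,-2,-10,0.4]
    - [30,47,-3,-10,0.4]

```text
t: 20.48
tcp_pos: [-0.0793, 0.4539, 0.5491]
orientation: [-178.3, 3.0, -105.9]
wrist_force: [-0.7, 1.8, 0.3]
width: 0.034
```

```bash
python3 st.py; python3 - <<'E'
from gen import *
from station import manip
q=manip.read_state()['joint_positions']
g=G(q,.4); show('now',g.q)
g.arc(172,.46,.55,0); g.push((0,0,1),lambda v:v>.5); g.out()
print('-- higher arc'); g=G(q,.4); g.arc(172,.42,.75,0); g.push((0,0,1),lambda v:v>.5); g.out()
E
```

```text
20.48 [-0.0793  0.4539  0.5491] [-178.29    3.01 -105.9 ] [ -6.9 -12.1 -82.1  83.7  -9.6  95.4  73.9] toolz [ 0.043  0.042 -0.998] F [-0.7  1.8  0.3]
now [-0.079  0.454  0.548] az 100.0 h [0.043 0.042] d -0.038 [ -7. -12. -82.  84. -10.  95.  74.]
arc 10 left0 [-0.452  0.081  0.55 ] az 170.0 h [0.043 0.042] d -0.038 [-64. -18. -88.  81. -15. 101.  10.]
push 27 [-0.407  0.13   0.933] az 162.0 h [-0.482  0.189] d 0.5 [-71.  -3. -88.  33.  -2. 115.   4.]
37
[[28, 49, -5, 0, 0.4], [33, 45, -3, 0, 0.4], [38, 41, -3, 0, 0.4], [43, 36, -4, 0, 0.4], [48, 30, -3, 0, 0.4], [50, 24, -3, 0, 0.4], [53, 18, -4, 0, 0.4], [55, 11, -3, 0, 0.4], [56, 5, -3, 0, 0.4], [56, -2, -3, 0, 0.4], [-3, -2, -62, 0, 0.4], [-3, -2, -62, 0, 0.4], [-3, -1, -62, 0, 0.4], [-3, 0, -62, 0, 0.4], [-3, 1, -62, 0, 0.4], [-3, 3, -62, 0, 0.4], [-3, 4, -62, 0, 0.4], [-3, 5, -62, 0, 0.4], [-3, 7, -62, 0, 0.4], [-3, 8, -61, 0, 0.4]]
[[-3, 10, -61, 0, 0.4], [-3, 11, -61, 0, 0.4], [-3, 12, -61, 0, 0.4], [-3, 14, -60, 0, 0.4], [-3, 15, -60, 0, 0.4], [-3, 16, -60, 0, 0.4], [-3, 18, -59, 0, 0.4], [-3, 19, -59, 0, 0.4], [-3, 20, -58,
[... 522 characters left out ...]
 -39, 0, 0.4], [32, 35, -37, 0, 0.4], [37, 31, -35, 0, 0.4], [41, 27, -34, 0, 0.4], [44, 21, -33, 0, 0.4], [46, 15, -32, 0, 0.4], [47, 10, -31, 0, 0.4], [48, 4, -32, 0, 0.4], [43, -1, -31, 0, 0.4], [-7, 5, -61, 0, 0.4], [-7, 6, -61, 0, 0.4], [-7, 7, -61, 0, 0.4], [-7, 9, -61, 0, 0.4], [-7, 10, -61, 0, 0.4], [-7, 12, -61, 0, 0.4], [-7, 13, -60, 0, 0.4]]
[[-7, 14, -60, 0, 0.4], [-7, 16, -60, 0, 0.4], [-7, 17, -59, 0, 0.4], [-7, 18, -59, 0, 0.4], [-7, 20, -58, 0, 0.4], [-7, 21, -58, 0, 0.4], [-7, 22, -57, 0, 0.4], [-8, 24, -57, 0, 0.4], [-8, 25, -56, 0, 0.4], [-8, 26, -56, 0, 0.4], [-8, 27, -55, 0, 0.4], [-8, 29, -54, 0, 0.4], [-9, 30, -54, 0, 0.4], [-9, 31, -53, 0, 0.4], [-9, 32, -52, 0, 0.4]]
```

```bash
cat > srch2.py <<'E'
import io,contextlib,itertools,multiprocessing as mp
from gen import *
import sys
Q=np.array(json.loads(sys.argv[1])) if len(sys.argv)>1 else None
def ex(p):
    azt,za,out,v,r2,z2,mid=p
    with contextlib.redirect_stdout(io.StringIO()):
        g=G(Q,.4); g.arc(azt,.46,za,0)
        R,x=fk(g.q); u=x[:2]/np.linalg.norm(x[:2])*out
        g.push((u[0],u[1],1),lambda w:w>v); n=len(g.rows); h1=fk(g.q)[0][:2,2]; x1=fk(g.q)[1]
        if mid: g.arc(120,r2,z2,60,n=20)
        else: g.to((-r2,.1,z2),n=12)
        n2=len(g.rows); h2=fk(g.q)[0][:2,2]
        g.arc(0,.45,.4,150 if not mid else 110,n=30); h3=fk(g.q)[0][:2,2]
    return p,n,n2,len(g.rows),h1.round(3).tolist(),h2.round(3).tolist(),h3.round(3).tolist(),x1.round(2).tolist(),fk(g.q)[1].round(2).tolist()
if __name__=='__main__':
    J=list(itertools.product((172,184),(.55,.7),(0,.6),(.52,),(.4,.5,.6),(.5,.65),(0,1)))
    with mp.Pool() as p: r=p.map(ex,J,chunksize=1)
    r.sort(key=lambda o:-(np.array(o[6])@d-.5*abs(np.array(o[6])@[d[1],-d[0]])-.002*o[3]))
    for o in r[:6]: print(*o)
E
OMP_NUM_THREADS=1 timeout 500 python3 srch2.py "[-6.9,-12.1,-82.1,83.7,-9.6,95.4,73.9]"
```

```text
(184, 0.55, 0.6, 0.52, 0.5, 0.65, 1) 40 54 74 [-0.523, 0.083] [-0.532, 0.084] [-0.532, 0.084] [-0.51, -0.01, 0.92] [0.45, -0.0, 0.4]
(184, 0.55, 0.6, 0.52, 0.5, 0.5, 1) 40 57 75 [-0.523, 0.083] [-0.533, 0.086] [-0.533, 0.086] [-0.51, -0.01, 0.92] [0.45, 0.01, 0.4]
(184, 0.55, 0.6, 0.52, 0.6, 0.5, 1) 40 56 75 [-0.523, 0.083] [-0.528, 0.079] [-0.528, 0.079] [-0.51, -0.01, 0.92] [0.45, 0.0, 0.4]
(184, 0.55, 0.6, 0.52, 0.6, 0.65, 1) 40 54 74 [-0.523, 0.083] [-0.526, 0.08] [-0.526, 0.08] [-0.51, -0.01, 0.92] [0.45, 0.02, 0.4]
(184, 0.55, 0.6, 0.52, 0.5, 0.5, 0) 40 50 75 [-0.523, 0.083] [-0.533, 0.084] [-0.52, 0.073] [-0.51, -0.01, 0.92] [0.45, 0.0, 0.4]
(184, 0.55, 0.6, 0.52, 0.6, 0.5, 0) 40 49 77 [-0.523, 0.083] [-0.527, 0.08] [-0.526, 0.087] [-0.51, -0.01, 0.92] [0.45, -0.0, 0.4]
```

```bash
python3 - <<'E'
from gen import *
g=G([-6.9,-12.1,-82.1,83.7,-9.6,95.4,73.9],.4)
g.arc(184,.46,.55,0); R,x=fk(g.q); u=x[:2]/np.linalg.norm(x[:2])*.6; g.push((u[0],u[1],1),lambda w:w>.48); g.out()
E
```

```text
arc 12 left0 [-0.455 -0.031  0.549] az -176.0 h [0.04  0.042] d -0.035 [-77. -18. -88.  81. -15. 101.  -4.]
push 26 [-0.51  -0.007  0.9  ] az -179.0 h [-0.488  0.082] d 0.494 [-49. -18. -88.  31. -36. 115.  -1.]
38
[[28, 49, -5, 0, 0.4], [33, 45, -3, 0, 0.4], [39, 41, -3, 0, 0.4], [43, 36, -4, 0, 0.4], [47, 30, -3, 0, 0.4], [51, 24, -4, 0, 0.4], [53, 18, -3, 0, 0.4], [55, 11, -3, 0, 0.4], [56, 5, -3, 0, 0.4], [56, -3, -3, 0, 0.4], [55, -8, -3, 0, 0.4], [54, -13, -2, 0, 0.4], [8, 29, -54, 0, 0.4], [8, 29, -54, 0, 0.4], [8, 30, -54, 0, 0.4], [9, 31, -53, 0, 0.4], [9, 32, -53, 0, 0.4], [9, 33, -52, 0, 0.4], [9, 34, -51, 0, 0.4], [9, 35, -50, 0, 0.4]]
[[10, 36, -49, 0, 0.4], [10, 38, -48, 0, 0.4], [10, 39, -47, 0, 0.4], [10, 40, -47, 0, 0.4], [10, 41, -46, 0, 0.4], [11, 42, -45, 0, 0.4], [11, 43, -44, 0, 0.4], [11, 44, -43, 0, 0.4], [11, 45, -42, 0, 0.4], [11, 45, -41, 0, 0.4], [11, 46, -40, 0, 0.4], [12, 47, -39, 0, 0.4], [12, 48, -37, 0, 0.4], [12, 49, -36, 0, 0.4], [12, 50, -35, 0, 0.4], [12, 50, -34, 0, 0.4], [12, 51, -33, 0, 0.4], [12, 52, -32, 0, 0.4]]
```

>>> servo_tool:
  plan:
    - [28,49,-5,0,0.4]
    - [33,45,-3,0,0.4]
    - [39,41,-3,0,0.4]
    - [43,36,-4,0,0.4]
    - [47,30,-3,0,0.4]
    - [51,24,-4,0,0.4]
    - [53,18,-3,0,0.4]
    - [55,11,-3,0,0.4]
    - [56,5,-3,0,0.4]
    - [56,-3,-3,0,0.4]
    - [55,-8,-3,0,0.4]
    - [54,-13,-2,0,0.4]
    - [8,29,-54,0,0.4]
    - [8,29,-54,0,0.4]
    - [8,30,-54,0,0.4]
    - [9,31,-53,0,0.4]
    - [9,32,-53,0,0.4]
    - [9,33,-52,0,0.4]
    - [9,34,-51,0,0.4]
    - [9,35,-50,0,0.4]

```text
t: 22.98
tcp_pos: [-0.4938, -0.024, 0.8071]
orientation: [163.0, -1.1, -105.8]
wrist_force: [1.0, 0.1, 0.6]
width: 0.0339
```

>>> servo_tool:
  plan:
    - [10,36,-49,0,0.4]
    - [10,38,-48,0,0.4]
    - [10,39,-47,0,0.4]
    - [10,40,-47,0,0.4]
    - [10,41,-46,0,0.4]
    - [11,42,-45,0,0.4]
    - [11,43,-44,0,0.4]
    - [11,44,-43,0,0.4]
    - [11,45,-42,0,0.4]
    - [11,45,-41,0,0.4]
    - [11,46,-40,0,0.4]
    - [12,47,-39,0,0.4]
    - [12,48,-37,0,0.4]

```text
t: 24.6
tcp_pos: [-0.4789, -0.0318, 1.047]
orientation: [133.0, -6.5, -102.1]
wrist_force: [-0.3, -0.3, 0.2]
width: 0.0344
```

```bash
python3 st.py; python3 - <<'E'
from gen import *
from station import manip
q=manip.read_state()['joint_positions']
g=G(q,.4); show('now',g.q)
R=fk(g.q)[0]; u=np.array([-.511,-.006,1]); g.push(u,lambda v:v>.48,n=12); n=len(g.rows)
g.arc(120,.5,.65,60,n=20); g.arc(0,.45,.4,110,n=30)
s=np.array([.546,-.0144,.048]); R=fk(g.q)[0]; print(n,'toolx',(R@TOOLX)[:,0].round(3),'toolz',R[:,2].round(3)); g.out(); g.to(s-.2*R[:,2]); g.to(s+.015*R[:,2])
E
```

```text
24.6 [-0.4789 -0.0318  1.047 ] [ 133.04   -6.52 -102.14] [-35.6 -13.5 -87.9  11.3 -51.8 115.5  -8.9] toolz [-0.731  0.078 -0.678] F [-0.3 -0.3  0.2]
now [-0.47  -0.026  1.039] az -177.0 h [-0.731  0.078] d 0.735 [-36. -14. -88.  11. -52. 115.  -9.]
push 1 [-0.485 -0.023  1.041] az -177.0 h [-0.742  0.078] d 0.747 [-33. -14. -88.  11. -54. 114.  -9.]
arc 19 left0 [-0.325  0.381  0.65 ] az 130.0 h [-0.713  0.057] d 0.715 [-120.  -12.   11.   95.  -40.   79.   33.]
arc 23 left0 [0.438 0.001 0.38 ] az 0.0 h [-0.715  0.049] d 0.716 [  1.  29.  -2.  81.  -3. 115.  28.]
1 toolx [-0.331  0.855  0.399] toolz [-0.715  0.049 -0.698]
44
[[12, 58, -17, 0, 0.4], [-15, -40, 42, 10, 0.4], [-18, -40, 41, 10, 0.4], [-22, -40, 40, 10, 0.4], [-25, -38, 39, 10, 0.4], [-28, -36, 38, 10, 0.4], [-32, -33, 38, 10, 0.4], [-35, -30, 38, 0, 0.4], [-35, -29, 39, 0, 0.4], [-36, -28, 39, 0, 0.4], [-37, -27, 39, 0, 0.4], [-40, -27, 35, 0, 0.4], [-46, -28, 27, 0, 0.4], [-51, -27, 15, 0, 0.4], [-54, -25, 0, 0, 0.4], [-54, -22, -14, 0, 0.4], [-52, -19, -23, 0, 0.4], [-51, -14, -28, 0, 0.4], [-52, -5, -29, 0, 0.4], [-54, 7, -25, 0, 0.4]]
[[-53, 3, -28, 0, 0.4], [-31, -43, 27, 10, 0.4], [-40, -37, 25, 10, 0.4], [-49, -27, 21, 10, 0.4], [-58, -13, 11, 10, 0.4], [-58, 8, -12, 10, 0.4], [-38, 20, -34, 10, 0.4], [-35, 20, -37, 10, 0.4], [-33, 20, -39, 10, 0.4], [-33, 20, -39, 10, 0.4], [-33, 19, -39, 10, 0.4], [-33, 20, -39, 10, 0.4], [-34, 21, -37, 0, 0.4], [-38, 16, -36, 0, 0.4], [-42, 11, -33, 0, 0.4], [-45, 6, -31, 0, 0.4], [-47, 0, -28, 0, 0.4], [-49, -5, -24, 0, 0.4], [-50, -11, -20, 0, 0.4], [-50, -15, -17, 0, 0.4]]
[[-49, -19, -17, 0, 0.4], [-46, -23, -20, 0, 0.4], [-44, -28, -25, 0, 0.4], [-16, -18, -25, 0, 0.4]]
to 22 [ 0.687 -0.024  0.186] az -2.0 h [-0.632  0.047] d 0.633 [ -1.  64.   5.  40.  -6. 115.  32.]
to 4 [ 0.535 -0.013  0.037] az -1.0 h [-0.632  0.047] d 0.633 [-2. 55.  4. 78. -5. 86. 33.]
```

>>> servo_tool:
  plan:
    - [-15,-40,42,10,0.4]
    - [-18,-40,41,10,0.4]
    - [-22,-40,40,10,0.4]
    - [-25,-38,39,10,0.4]
    - [-28,-36,38,10,0.4]
    - [-32,-33,38,10,0.4]
    - [-35,-30,38,0,0.4]
    - [-35,-29,39,0,0.4]
    - [-36,-28,39,0,0.4]
    - [-37,-27,39,0,0.4]
    - [-40,-27,35,0,0.4]
    - [-46,-28,27,0,0.4]
    - [-51,-27,15,0,0.4]
    - [-54,-25,0,0,0.4]

```text
t: 26.35
tcp_pos: [-0.5009, 0.2075, 0.6758]
orientation: [144.0, -21.9, -129.9]
wrist_force: [-3.5, 4.3, 0.6]
width: 0.0341
```

```bash
python3 st.py; cat > g2.py <<'E'
from gen import *
from station import manip
q=manip.read_state()['joint_positions']
E
python3 - <<'E'
from g2 import *
for z,r in ((.5,.45),(.4,.45),(.4,.35)):
    g=G(q,.4); g.arc(15,r,z,130,n=34); show('a',g.q); n=len(g.rows)
    u=(.7,-.1,.5); g.push(u,lambda v:v<.5,n=20); R=fk(g.q)[0]; print(n,len(g.rows),(R@TOOLX)[:,0].round(2))
    if z==.4 and r==.45: g.out()
E
```

```text
26.35 [-0.5009  0.2075  0.6758] [ 144.02  -21.87 -129.9 ] [-165.   -17.4    6.5   92.9   -4.6   63.5  -24.6] toolz [-0.644  0.146 -0.751] F [-3.5  4.3  0.6]
arc 28 left0 [0.41  0.129 0.452] az 18.0 h [-0.648  0.066] d 0.652 [ 21.  28. -49.  79.  -2. 115. -23.]
a [0.41  0.129 0.452] az 18.0 h [-0.648  0.066] d 0.652 [ 21.  28. -49.  79.  -2. 115. -23.]
push 11 [0.639 0.111 0.408] az 10.0 h [-0.47   0.155] d 0.484 [  1.  42. -17.  49.  -4. 115.  -9.]
28 39 [-0.06  0.98  0.2 ]
arc 24 left0 [0.432 0.125 0.4  ] az 16.0 h [-0.631  0.121] d 0.641 [-34.  27.  35.  84. -21. 114.  10.]
a [0.432 0.125 0.4  ] az 16.0 h [-0.631  0.121] d 0.641 [-34.  27.  35.  84. -21. 114.  10.]
push 17 [0.679 0.078 0.364] az 7.0 h [-0.468  0.142] d 0.481 [  0.  48. -10.  44.  -5. 115.  -4.]
24 41 [-0.06  0.98  0.19]
41
[[-36, -39, 28, 10, 0.4], [-41, -36, 26, 10, 0.4], [-48, -29, 21, 10, 0.4], [-55, -20, 13, 10, 0.4], [-59, -7, 3, 10, 0.4], [-58, 10, -11, 10, 0.4], [-44, 32, -26, 10, 0.4], [-19, 47, -22, 10, 0.4], [-14, 47, -25, 10, 0.4], [-11, 46, -28, 10, 0.4], [-8, 45, -30, 10, 0.4], [-7, 44, -32, 10, 0.4], 
[... 298 characters left out ...]
0, 0, 0.4], [-4, 12, -61, 0, 0.4], [-5, 10, -61, 0, 0.4], [-6, 9, -61, 0, 0.4], [-5, 10, -61, 0, 0.4], [-5, 12, -61, 0, 0.4], [-5, 13, -60, 0, 0.4], [-5, 14, -60, 0, 0.4], [-4, 15, -60, 0, 0.4], [-4, 17, -60, 0, 0.4], [-4, 18, -59, 0, 0.4], [-4, 19, -59, 0, 0.4], [-4, 21, -58, 0, 0.4], [-4, 22, -58, 0, 0.4], [-3, 23, -57, 0, 0.4], [-3, 25, -57, 0, 0.4]]
[[-3, 26, -56, 0, 0.4]]
arc 26 left0 [0.338 0.091 0.4  ] az 15.0 h [-0.617  0.064] d 0.621 [-31.  14.  26.  98. -13. 108.   5.]
a [0.338 0.091 0.4  ] az 15.0 h [-0.617  0.064] d 0.621 [-31.  14.  26.  98. -13. 108.   5.]
push 13 [0.635 0.038 0.388] az 3.0 h [-0.485  0.063] d 0.489 [ -2.  42.  -2.  52.  -5. 115.   3.]
26 39 [-0.11  0.99  0.13]
```

```bash
python3 - <<'E'
from g2 import *
g=G(q,.4); g.arc(15,.35,.4,135,n=34); n=len(g.rows)
g.push((.7,-.1,.5),lambda v:v<.5,n=20); R=fk(g.q)[0]; print(n,(R@TOOLX)[:,0].round(2)); g.out()
E
```

```text
arc 26 left0 [0.338 0.09  0.4  ] az 15.0 h [-0.617  0.064] d 0.621 [-31.  14.  26.  98. -13. 108.   0.]
push 13 [0.637 0.037 0.388] az 3.0 h [-0.483  0.064] d 0.487 [ -2.  42.  -2.  51.  -5. 115.  -2.]
26 [-0.03  1.    0.09]
39
[[-34, -47, 13, 10, 0.4], [-39, -44, 11, 10, 0.4], [-46, -38, 6, 10, 0.4], [-51, -31, 1, 10, 0.4], [-55, -23, -6, 10, 0.4], [-57, -15, -13, 10, 0.4], [-56, -7, -21, 10, 0.4], [-53, 1, -29, 10, 0.4], [-47, 7, -36, 10, 0.4], [-40, 15, -42, 10, 0.4], [-26, 28, -41, 10, 0.4], [0, 35, -24, 10, 0.4], [3, 35, -24, 10, 0.4], [3, 34, -26, 5, 0.4], [1, 34, -26, 0, 0.4], [-5, 33, -26, 0, 0.4], [-9, 32, -27, 0, 0.4], [-14, 31, -26, 0, 0.4], [-19, 29, -25, 0, 0.4], [-24, 27, -24, 0, 0.4]]
[[-28, 24, -22, 0, 0.4], [-32, 20, -21, 0, 0.4], [-35, 18, -18, 0, 0.4], [-38, 13, -16, 0, 0.4], [-40, 10, -12, 0, 0.4], [-26, 3, -7, 0, 0.4], [-5, 17, -59, 0, 0.4], [-5, 17, -59, 0, 0.4], [-6, 15, -60, 0, 0.4], [-7, 15, -60, 0, 0.4], [-7, 15, -60, 0, 0.4], [-6, 17, -59, 0, 0.4], [-6, 18, -59, 0, 0.4], [-6, 19, -59, 0, 0.4], [-6, 20, -58, 0, 0.4], [-6, 21, -58, 0, 0.4], [-6, 22, -58, 0, 0.4], [-6, 24, -57, 0, 0.4], [-6, 25, -56, 0, 0.4]]
```

>>> servo_tool:
  plan:
    - [-34,-47,13,10,0.4]
    - [-39,-44,11,10,0.4]
    - [-46,-38,6,10,0.4]
    - [-51,-31,1,10,0.4]
    - [-55,-23,-6,10,0.4]
    - [-57,-15,-13,10,0.4]
    - [-56,-7,-21,10,0.4]
    - [-53,1,-29,10,0.4]
    - [-47,7,-36,10,0.4]
    - [-40,15,-42,10,0.4]
    - [-26,28,-41,10,0.4]
    - [0,35,-24,10,0.4]
    - [3,35,-24,10,0.4]
    - [3,34,-26,5,0.4]
    - [1,34,-26,0,0.4]
    - [-5,33,-26,0,0.4]
    - [-9,32,-27,0,0.4]
    - [-14,31,-26,0,0.4]
    - [-19,29,-25,0,0.4]
    - [-24,27,-24,0,0.4]

```text
t: 28.85
tcp_pos: [0.1998, 0.2244, 0.3227]
orientation: [-143.0, 3.2, 98.7]
wrist_force: [0.1, 0.5, -0.0]
width: 0.0342
```

```bash
python3 st.py; python3 - <<'E'
from g2 import *
for u in ((.7,-.1,.5),(.8,-.1,.3)):
    g=G(q,.4); show('now',g.q); g.arc(15,.35,.4,0,n=34); n=len(g.rows)
    g.push(u,lambda v:v<.5,n=20); R=fk(g.q)[0]; print(n,(R@TOOLX)[:,0].round(2)); g.out()
E
```

```text
28.85 [0.1998 0.2244 0.3227] [-142.99    3.18   98.67] [-53.6   9.8  19.  110.9 -15.7  95.1 -22.7] toolz [-0.588 -0.135 -0.797] F [ 0.1  0.5 -0. ]
now [0.205 0.226 0.327] az 48.0 h [-0.588 -0.135] d 0.57 [-54.  10.  19. 111. -16.  95. -23.]
arc 5 left0 [0.337 0.091 0.4  ] az 15.0 h [-0.588 -0.135] d 0.57 [-39.  14.  27.  97.  -5. 108.  -3.]
push 7 [0.569 0.006 0.426] az 1.0 h [-0.502 -0.138] d 0.484 [-20.  35.  25.  62.  -4. 115.  12.]
5 [-0.16  0.99 -0.07]
12
[[-6, 3, -60, 0, 0.4], [-29, 14, -41, 0, 0.4], [-39, 15, -9, 0, 0.4], [-41, 11, -6, 0, 0.4], [-42, 7, -2, 0, 0.4], [-17, 18, -57, 0, 0.4], [-17, 18, -57, 0, 0.4], [-17, 18, -57, 0, 0.4], [-17, 19, -57, 0, 0.4], [-17, 20, -56, 0, 0.4], [-17, 21, -56, 0, 0.4], [-17, 22, -55, 0, 0.4]]
now [0.205 0.226 0.327] az 48.0 h [-0.588 -0.135] d 0.57 [-54.  10.  19. 111. -16.  95. -23.]
arc 5 left0 [0.337 0.091 0.4  ] az 15.0 h [-0.588 -0.135] d 0.57 [-39.  14.  27.  97.  -5. 108.  -3.]
push 7 [0.621 0.014 0.377] az 1.0 h [-0.514 -0.136] d 0.496 [-16.  43.  20.  55.  -5. 115.  10.]
5 [-0.16  0.99 -0.06]
12
[[-6, 3, -60, 0, 0.4], [-29, 14, -41, 0, 0.4], [-39, 15, -9, 0, 0.4], [-41, 11, -6, 0, 0.4], [-42, 7, -2, 0, 0.4], [-17, 32, -50, 0, 0.4], [-17, 32, -50, 0, 0.4], [-17, 32, -50, 0, 0.4], [-17, 33, -50, 0, 0.4], [-17, 34, -49, 0, 0.4], [-17, 35, -48, 0, 0.4], [-17, 36, -48, 0, 0.4]]
```

>>> servo_tool:
  plan:
    - [-6,3,-60,0,0.4]
    - [-29,14,-41,0,0.4]
    - [-39,15,-9,0,0.4]
    - [-41,11,-6,0,0.4]
    - [-42,7,-2,0,0.4]
    - [-17,32,-50,0,0.4]
    - [-17,32,-50,0,0.4]
    - [-17,32,-50,0,0.4]
    - [-17,33,-50,0,0.4]
    - [-17,34,-49,0,0.4]
    - [-17,35,-48,0,0.4]
    - [-17,36,-48,0,0.4]
    - [0,0,0,0,0.4]

```text
t: 30.48
tcp_pos: [0.645, 0.0495, 0.5944]
orientation: [-174.0, 6.6, 98.0]
wrist_force: [-0.6, -0.4, -0.8]
width: 0.0341
```

```bash
cat > g3.py <<'E'
from h import *
from scipy.spatial.transform import Rotation as Ro
st=manip.read_state(); R=Ro.from_euler('xyz',st['orientation'],degrees=True).as_matrix(); x=st['tcp_pos']
print(round(st['t'],2),x.round(4),'toolx',R[:,0].round(3),'y',R[:,1].round(3),'z',R[:,2].round(3),'F',st['wrist_force'].round(1),'w',st['width'],st['joint_positions'].round(0))
def turn_for(rod):
    # turn about tool z making tool x nearest to rod, tool y perpendicular to it
    c=R.T@np.array(rod); t=np.degrees(np.arctan2(c[1],c[0])); t=(t+90)%180-90; return t
def tool(dw): return (R.T@np.array(dw)*1000).round(1)
E
python3 - <<'E'
from g3 import *
rod=[.113,.9936,0]; t=turn_for(rod); print('turn',t); R2=R@Ro.from_euler('z',t,degrees=True).as_matrix()
s=np.array([.546,-.0144,.048])
for b in (.16,-.014): 
    dw=s-b*R2[:,2]-x; print(b,(s-b*R2[:,2]).round(3),'tool after turn',(R2.T@dw*1000).round(1))
print(R2.round(3))
im,d=read_camera('side'); cal=calibration('side'); c=cloud(d,cal)
k=(d>0)&(c[...,2]>.048)&(c[...,2]<.066)&(abs(c[...,0]-.55)<.05)&(abs(c[...,1]+.015)<.12)&(im[...,0].astype(int)-im[...,2]>40); q=c[k]; 
if len(q): print(len(q),q.mean(0),cv2.fitLine((q[:,:2]*1000).astype(np.float32),cv2.DIST_HUBER,0,.01,.01).ravel(),q.min(0),q.max(0))
cv2.imwrite('pics/e.png',cv2.resize(im[60:280,250:500],(750,660)[:2] and (682,600))[:,:,::-1])
E
```

```text
30.48 [0.645  0.0495 0.5944] toolx [-0.138  0.984 -0.115] y [ 0.987  0.126 -0.103] z [-0.087 -0.128 -0.988] F [-0.6 -0.4 -0.8] w 0.0340929787901359 [-29.  31.  43.  43. -14. 115.  12.]
turn 13.843259742017281
0.16 [0.56  0.006 0.206] tool after turn [  1.6 -51.2 396.6]
-0.014 [ 0.545 -0.016  0.034] tool after turn [  1.6 -51.2 570.6]
[[ 0.102  0.991 -0.087]
 [ 0.985 -0.113 -0.128]
 [-0.137 -0.073 -0.988]]
```

View pics/e.png

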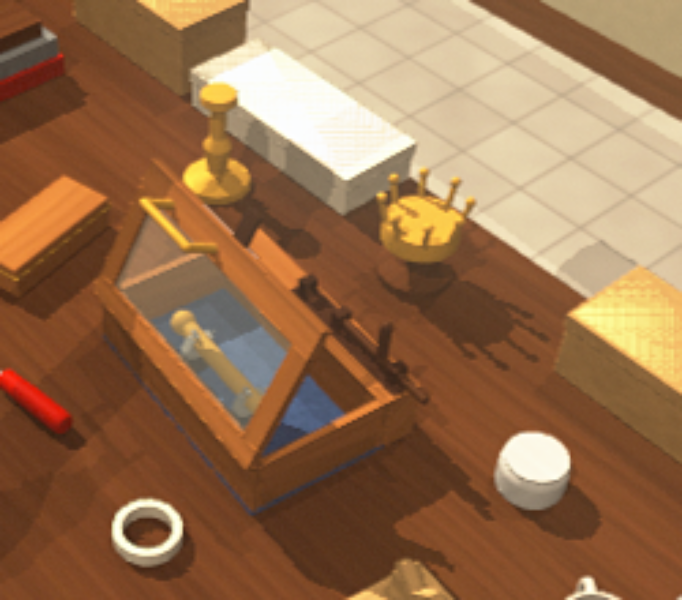

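```bash
cat > cal.py <<'E'
from sim import *
A=([-53.6,9.8,19,110.9,-15.7,95.1,-22.7],[[-6,3,-60,0],[-29,14,-41,0],[-39,15,-9,0],[-41,11,-6,0],[-42,7,-2,0],[-17,32,-50,0],[-17,32,-50,0],[-17,32,-50,0],[-17,33,-50,0],[-17,34,-49,0],[-17,35,-48,0],[-17,36,-48,0]],'(.645,.0495,.594) z(-.087,-.128) q [-29 31 43 43 -14 115 12]')
B=([-6.9,-12.1,-82.1,83.7,-9.6,95.4,73.9],[[28,49,-5,0],[33,45,-3,0],[39,41,-3,0],[43,36,-4,0],[47,30,-3,0],[51,24,-4,0],[53,18,-3,0],[55,11,-3,0],[56,5,-3,0],[56,-3,-3,0],[55,-8,-3,0],[54,-13,-2,0],[8,29,-54,0],[8,29,-54,0],[8,30,-54,0],[9,31,-53,0],[9,32,-53,0],[9,33,-52,0],[9,34,-51,0],[9,35,-50,0]],'(-.494,-.024,.807) roll163 => h~.29')
C=([8.6,4.8,-7.8,128.,.8,47.,-6.],[[0,-60,0,0]]*4,'.282 -.023 .201 tz .04 .033 [47.9 -14.3 -39.3 138.  -14.3  52.1  11.4]')
D_=([15.9,7.9,-26.9,102.4,3.9,70.2,-18.5],[[0,60,0,0]]*6+[[0,40,0,0]]*2,'.916,-.006,.312 tz .004 -.006 [-1,64.4,-3.9,12.4,4,103,-8.6]')
if __name__=='__main__':
    for s in (A,B,C,D_):
        print('ACT',s[2])
        for w in (1,.3,.1,.03):
          for reg in (1e-3,1e-2):
            q=np.array(s[0],float)
            for r in s[1]: q=step(q,r[:3],r[3],lambda *a:ik_ls(*a,w=w,reg=reg))
            R,x=fk(q); print(w,reg,x.round(3),R[:2,2].round(3),q.round(0))
E
python3 cal.py
```

```text
ACT (.645,.0495,.594) z(-.087,-.128) q [-29 31 43 43 -14 115 12]
1 0.001 [0.621 0.013 0.377] [-0.513 -0.136] [-16.  43.  20.  55.  -5. 115.  10.]
1 0.01 [0.621 0.013 0.377] [-0.513 -0.136] [-16.  43.  20.  55.  -5. 115.  10.]
0.3 0.001 [0.679 0.032 0.513] [-0.212 -0.132] [-17.  37.  23.  42.  -6. 115.  10.]
0.3 0.01 [0.679 0.032 0.513] [-0.212 -0.133] [-17.  37.  23.  42.  -6. 115.  10.]
0.1 0.001 [0.704 0.042 0.595] [-0.028 -0.123] [-17.  35.  24.  33.  -7. 115.   9.]
0.1 0.01 [0.703 0.042 0.597] [-0.026 -0.131] [-18.  35.  25.  33.  -7. 115.   9.]
0.03 0.001 [0.708 0.044 0.609] [ 0.005 -0.122] [-17.  35.  25.  31.  -8. 115.   9.]
0.03 0.01 [0.695 0.035 0.627] [ 0.021 -0.159] [-20.  34.  31.  32.  -8. 115.   9.]
ACT (-.494,-.024,.807) roll163 => h~.29
1 0.001 [-0.465 -0.02   0.727] [-0.114  0.053] [-67. -18. -88.  56. -19. 115.  -1.]
1 0.01 [-0.465 -0.019  0.727] [-0.114  0.053] [-67. -18. -88.  56. -19. 115.  -1.]
0.3 0.001 [-0.515 -0.032  0.929] [-0.553  0.028] [-46. -17. -88.  27. -43. 115.  -6.]
0.3 0.01 [-0.515 -0.031  0.929] [-0.553  0.028] [-46. -17. -88.  27. -43. 115.  -5.]
[... 1128 characters left out ...]
[-1,64.4,-3.9,12.4,4,103,-8.6]
1 0.001 [ 0.891 -0.02   0.315] [-0.032  0.02 ] [  1.  60.  -3.  20.   1. 101. -10.]
1 0.01 [ 0.915 -0.002  0.327] [ 0.014 -0.   ] [ -1.  64.  -6.  11.   5. 104.  -9.]
0.3 0.001 [ 0.893 -0.02   0.315] [-0.028  0.021] [  1.  60.  -3.  20.   1. 101. -10.]
0.3 0.01 [ 0.926 -0.002  0.331] [0.05 0.  ] [ -0.  64. -12.  11.  11. 102.  -9.]
0.1 0.001 [ 0.898 -0.015  0.32 ] [-0.011  0.017] [  0.  60.  -3.  20.   1. 101. -10.]
0.1 0.01 [ 0.937 -0.002  0.338] [0.087 0.004] [  0.  63. -17.  11.  16. 101. -10.]
0.03 0.001 [ 0.936 -0.002  0.335] [0.08 0.  ] [ -1.  64.  -7.  11.   7. 101.  -9.]
0.03 0.01 [ 0.935 -0.004  0.37 ] [0.265 0.032] [  6.  48. -20.  39.  15.  79. -13.]
```

```bash
sed -i 's/def ik_ls(q,R,x,w=1.,reg=1e-3)/def ik_ls(q,R,x,w=.3,reg=1e-3)/' sim.py; cat > s4.py <<'E'
import io,contextlib,itertools,multiprocessing as mp
from g2 import *
def ex(p,full=False):
    rad,za,azt,out,rb,zb=p
    with contextlib.redirect_stdout(io.StringIO()):
        g=G(q,.4); g.arc(azt,rad,za,-170,n=32); n=len(g.rows); R,x=fk(g.q); u=x[:2]/np.linalg.norm(x[:2])*out; h0=R[:2,2]
        g.push((u[0],u[1],1),lambda w:w>.56,n=20); n2=len(g.rows); h1=fk(g.q)[0][:2,2]; x1=fk(g.q)[1]; q1=g.q
        g.arc(8,rb,zb,185,n=36); h2=fk(g.q)[0][:2,2]
    if full: return g,n,n2
    return p,n,n2,len(g.rows),h0.round(2).tolist(),h1.round(2).tolist(),h2.round(3).tolist(),x1.round(2).tolist(),fk(g.q)[1].round(2).tolist(),q1.round(0).tolist()
if __name__=='__main__':
    J=list(itertools.product((.33,.42,.5),(.55,.7),(172,184),(0,.6),(.4,.5),(.4,.5)))
    with mp.Pool() as p: r=p.map(ex,J,chunksize=1)
    r.sort(key=lambda o:-(min(.5,np.array(o[6])@d)-.7*abs(np.array(o[6])@[d[1],-d[0]])-.004*o[3]))
    for o in r[:6]: print(*o)
    g,n,n2=ex(r[0][0],True); print(n,n2); g.out()
E
OMP_NUM_THREADS=1 timeout 500 python3 s4.py
```

```text
(0.5, 0.7, 184, 0, 0.5, 0.4) 29 35 68 [-0.05, 0.13] [-0.57, 0.03] [-0.523, 0.035] [-0.48, -0.02, 0.95] [0.49, 0.07, 0.4] [-165.0, 5.0, -37.0, 26.0, 18.0, 115.0, -8.0]
(0.42, 0.7, 184, 0.6, 0.5, 0.4) 32 39 72 [-0.01, 0.07] [-0.58, 0.04] [-0.58, 0.049] [-0.6, 0.03, 0.93] [0.49, 0.07, 0.4] [-165.0, 20.0, -58.0, 14.0, 44.0, 115.0, -46.0]
(0.5, 0.7, 184, 0.6, 0.5, 0.5) 29 36 72 [-0.05, 0.13] [-0.63, -0.01] [-0.539, 0.02] [-0.66, -0.02, 0.92] [0.44, 0.23, 0.49] [-165.0, 25.0, -88.0, 17.0, 69.0, 112.0, -11.0]
(0.5, 0.7, 172, 0, 0.5, 0.4) 27 33 64 [-0.01, 0.13] [-0.55, 0.16] [-0.504, 0.151] [-0.48, 0.08, 0.95] [0.49, 0.07, 0.4] [-165.0, 5.0, -21.0, 26.0, 16.0, 115.0, 5.0]
(0.5, 0.7, 184, 0, 0.5, 0.5) 29 35 69 [-0.05, 0.13] [-0.57, 0.03] [-0.454, 0.058] [-0.48, -0.02, 0.95] [0.49, 0.07, 0.5] [-165.0, 5.0, -37.0, 26.0, 18.0, 115.0, -8.0]
(0.42, 0.7, 172, 0.6, 0.5, 0.4) 31 38 70 [0.0, 0.07] [-0.57, 0.12] [-0.568, 0.126] [-0.6, 0.11, 0.93] [0.5, 0.07, 0.4] [-165.0, 20.0, -39.0, 11.0, 33.0, 115.0, -38.0]
29 35
68
[[18, -49, -30, -10, 0.4], [31, -41, -31, -10, 0.4], [44, -25, -32, -10, 0.4], [53, 
[... 840 characters left out ...]
0, 10, 0.4], [-26, -21, 50, 10, 0.4]]
[[-31, -14, 49, 10, 0.4], [-35, -6, 48, 10, 0.4], [-38, 4, 46, 10, 0.4], [-39, 19, 41, 10, 0.4], [-33, 40, 29, 10, 0.4], [-17, 57, 4, 10, 0.4], [-7, 58, -12, 10, 0.4], [-2, 58, -15, 10, 0.4], [2, 57, -19, 10, 0.4], [4, 56, -21, 10, 0.4], [8, 54, -24, 10, 0.4], [10, 53, -26, 10, 0.4], [12, 51, -29, 10, 0.4], [15, 50, -29, 5, 0.4], [11, 50, -31, 0, 0.4], [5, 51, -31, 0, 0.4], [-3, 51, -31, 0, 0.4], [-10, 50, -32, 0, 0.4], [-16, 49, -30, 0, 0.4], [-24, 47, -29, 0, 0.4]]
[[-30, 44, -28, 0, 0.4], [-36, 41, -25, 0, 0.4], [-42, 36, -24, 0, 0.4], [-46, 32, -20, 0, 0.4], [-50, 27, -18, 0, 0.4], [-54, 22, -14, 0, 0.4], [-57, 16, -11, 0, 0.4], [-41, 7, -5, 0, 0.4]]
```

>>> servo_tool:
  plan:
    - [18,-49,-30,-10,0.4]
    - [31,-41,-31,-10,0.4]
    - [44,-25,-32,-10,0.4]
    - [53,-1,-29,-10,0.4]
    - [53,20,-20,-10,0.4]
    - [51,28,-13,-10,0.4]
    - [50,32,-11,-10,0.4]
    - [48,34,-10,-10,0.4]
    - [46,37,-10,-10,0.4]
    - [44,39,-10,-10,0.4]
    - [42,42,-10,-10,0.4]
    - [39,44,-11,-10,0.4]
    - [37,46,-10,-10,0.4]
    - [34,48,-11,-10,0.4]
    - [31,50,-10,-10,0.4]
    - [28,52,-11,-10,0.4]
    - [26,53,-11,-10,0.4]
    - [22,55,-11,0,0.4]
    - [29,52,-11,0,0.4]
    - [35,48,-11,0,0.4]

```text
t: 33.02
tcp_pos: [-0.3127, 0.3824, 0.6879]
orientation: [-179.8, -0.3, -92.0]
wrist_force: [-1.3, -0.2, -0.2]
width: 0.0339
```

```bash
python3 st.py; python3 - <<'E'
from g2 import *
for za in (.7,.6):
    g=G(q,.4); show('now',g.q); g.arc(182,.5,za,0,n=20); n=len(g.rows); g.push((0,0,1),lambda w:w>.55,n=12); print(n); g.out()
E
```

```text
33.02 [-0.3127  0.3824  0.6879] [-179.77   -0.33  -91.98] [-148.1    7.8   19.8   57.6   -3.   115.4   48.3] toolz [ 0.004 -0.006 -1.   ] F [-1.3 -0.2 -0.2]
now [-0.313  0.383  0.688] az 129.0 h [ 0.004 -0.006] d -0.004 [-148.    8.   20.   58.   -3.  115.   48.]
arc 8 left0 [-0.5   -0.017  0.699] az -178.0 h [-0.028  0.012] d 0.03 [-165.    9.  -27.   55.    6.  115.  -11.]
push 6 [-0.485 -0.013  0.954] az -178.0 h [-0.562 -0.057] d 0.552 [-165.    6.  -28.   25.    7.  115.   -9.]
8
14
[[38, 45, -11, 0, 0.4], [46, 38, -4, 0, 0.4], [51, 32, -2, 0, 0.4], [55, 25, -1, 0, 0.4], [57, 19, 0, 0, 0.4], [59, 11, -1, 0, 0.4], [60, 5, -1, 0, 0.4], [40, -1, -1, 0, 0.4], [-1, 2, -62, 0, 0.4], [0, 8, -62, 0, 0.4], [1, 13, -61, 0, 0.4], [2, 19, -59, 0, 0.4], [3, 24, -57, 0, 0.4], [4, 30, -54, 0, 0.4]]
now [-0.313  0.383  0.688] az 129.0 h [ 0.004 -0.006] d -0.004 [-148.    8.   20.   58.   -3.  115.   48.]
arc 8 left0 [-0.5   -0.003  0.6  ] az -180.0 h [ 0.004 -0.006] d -0.004 [-165.    6.  -21.   71.    2.  104.   -7.]
push 8 [-0.485 -0.002  0.965] az -180.0 h [-0.583 -0.064] d 0.572 [-165.    6.  -25.   23.    5.  115.   -8.]
8
16
[[22, 26, 49, 0, 0.4], [36, 36, 32, 0, 0.4], [48, 36, 7, 0, 0.4], [53, 29, 1, 0, 0.4], [56, 22, 0, 0, 0.4], [58, 15, 0, 0, 0.4], [59, 9, 0, 0, 0.4], [60, 1, 1, 0, 0.4], [0, 0, -62, 0, 0.4], [0, 0, -62, 0, 0.4], [1, 3, -62, 0, 0.4], [2, 9, -61, 0, 0.4], [2, 15, -60, 0, 0.4], [3, 20, -58, 0, 0.4], [4, 26, -56, 0, 0.4], [5, 31, -54, 0, 0.4]]
```

>>> servo_tool:
  plan:
    - [38,45,-11,0,0.4]
    - [46,38,-4,0,0.4]
    - [51,32,-2,0,0.4]
    - [55,25,-1,0,0.4]
    - [57,19,0,0,0.4]
    - [59,11,-1,0,0.4]
    - [40,5,-1,0,0.4]
    - [-1,2,-62,0,0.4]
    - [0,8,-62,0,0.4]
    - [1,13,-61,0,0.4]
    - [2,19,-59,0,0.4]
    - [0,0,0,0,0.4]

```text
t: 34.52
tcp_pos: [-0.4989, 0.0427, 0.7868]
orientation: [167.6, 0.0, -92.1]
wrist_force: [-0.9, -0.3, 0.5]
width: 0.034
```

```bash
python3 st.py; python3 - <<'E'
from g2 import *
g=G(q,.4); show('now',g.q); g.push((0,0,1),lambda w:w>.55,n=12); g.out()
E
```

```text
34.52 [-0.4989  0.0427  0.7868] [ 1.676e+02  5.000e-02 -9.211e+01] [-165.     6.3  -16.7   46.1    2.9  115.5   -2. ] toolz [-0.215  0.009 -0.977] F [-0.9 -0.3  0.5]
now [-0.498  0.043  0.785] az 175.0 h [-0.215  0.009] d 0.214 [-165.    6.  -17.   46.    3.  115.   -2.]
push 4 [-0.489  0.044  0.954] az 175.0 h [-0.564  0.009] d 0.562 [-165.    6.  -19.   24.    5.  115.   -2.]
4
[[0, 13, -61, 0, 0.4], [0, 19, -59, 0, 0.4], [0, 25, -57, 0, 0.4], [0, 30, -54, 0, 0.4]]
```

>>> servo_tool:
  plan:
    - [0,14,-61,0,0.4]
    - [0,17,-60,0,0.4]
    - [0,21,-58,0,0.4]
    - [0,25,-57,0,0.4]
    - [0,29,-55,0,0.4]
    - [0,0,0,0,0.4]

```text
t: 35.28
tcp_pos: [-0.4936, 0.0444, 0.8979]
orientation: [153.6, -0.3, -92.0]
wrist_force: [-0.3, -0.9, -0.2]
width: 0.0341
```

```bash
python3 st.py; cat > s5.py <<'E'
import io,contextlib,itertools,multiprocessing as mp
from g2 import *
def ex(p,full=False):
    w1,r1,z1,rb,zb=p
    with contextlib.redirect_stdout(io.StringIO()):
        g=G(q,.4); 
        if w1: g.to((-r1,.15,z1),20,n=12); g.arc(8,rb,zb,165-20+20,n=36)
        else: g.arc(110,r1,z1,60,n=20); g.arc(8,rb,zb,125,n=36)
        h2=fk(g.q)[0][:2,2]
    if full: return g
    mq=None
    return p,len(g.rows),h2.round(3).tolist(),fk(g.q)[1].round(2).tolist(),(fk(g.q)[0]@TOOLX)[:,0].round(2).tolist(),g.q.round(0).tolist()
if __name__=='__main__':
    J=list(itertools.product((0,1),(.45,.55),(.5,.65),(.4,.5),(.3,.4)))
    with mp.Pool() as p: r=p.map(ex,J,chunksize=1)
    r.sort(key=lambda o:-(min(.56,np.array(o[2])@d)-.7*abs(np.array(o[2])@[d[1],-d[0]])-.004*o[1]))
    for o in r[:5]: print(*o)
    g=ex(r[0][0],True); g.out()
E
OMP_NUM_THREADS=1 python3 s5.py
```

```text
35.27 [-0.4936  0.0444  0.8979] [153.61  -0.32 -91.97] [-165.     5.5  -16.8   32.9    3.1  115.5   -1.4] toolz [-0.444  0.01  -0.896] F [-0.3 -0.9 -0.2]
(0, 0.45, 0.65, 0.4, 0.4) 29 [-0.444, 0.012] [0.4, 0.06, 0.4] [0.09, 1.0, -0.03] [-61.0, 21.0, 69.0, 96.0, -16.0, 103.0, 6.0]
(0, 0.45, 0.65, 0.5, 0.4) 29 [-0.444, 0.012] [0.49, 0.09, 0.4] [0.09, 1.0, -0.03] [-50.0, 35.0, 65.0, 81.0, -25.0, 109.0, 10.0]
(1, 0.45, 0.5, 0.5, 0.4) 30 [-0.444, 0.012] [0.49, 0.07, 0.4] [0.09, 1.0, -0.03] [-46.0, 32.0, 59.0, 81.0, -22.0, 108.0, 8.0]
(1, 0.45, 0.65, 0.5, 0.4) 30 [-0.444, 0.012] [0.5, 0.07, 0.4] [0.09, 0.99, -0.03] [-44.0, 31.0, 55.0, 81.0, -20.0, 107.0, 6.0]
(0, 0.45, 0.65, 0.4, 0.3) 31 [-0.444, 0.012] [0.4, 0.06, 0.3] [0.09, 1.0, -0.03] [-57.0, 27.0, 65.0, 104.0, -20.0, 92.0, 10.0]
29
[[-13, -36, 46, 10, 0.4], [-20, -34, 45, 10, 0.4], [-31, -28, 43, 10, 0.4], [-43, -17, 38, 10, 0.4], [-56, 5, 20, 10, 0.4], [-49, 24, -6, 10, 0.4], [-46, 27, -13, 0, 0.4], [-48, 22, -14, 0, 0.4], [-50, 16, -17, 0, 0.4], [-50, 10, -19, 0, 0.4], [-51, 3, -21, 0, 0.4], [-49, -3, -21, 0, 0.4], [-30, -27, 45, 10, 0.4], [-36, -21, 43, 10, 0.4], [-43, -14, 39, 10, 0.4], [-51, -3, 31, 10, 0.4], [-56, 10, 4, 10, 0.4], [-42, 15, -21, 10, 0.4], [-41, 16, -22, 10, 0.4], [-40, 18, -21, 10, 0.4]]
[[-40, 19, -20, 10, 0.4], [-39, 21, -19, 10, 0.4], [-39, 24, -18, 10, 0.4], [-38, 26, -16, 10, 0.4], [-37, 28, -15, 5, 0.4], [-39, 27, -12, 0, 0.4], [-42, 23, -10, 0, 0.4], [-44, 19, -8, 0, 0.4], [-47, 13, -5, 0, 0.4]]
```

>>> servo_tool:
  plan:
    - [-13,-36,46,10,0.4]
    - [-20,-34,45,10,0.4]
    - [-31,-28,43,10,0.4]
    - [-43,-17,38,10,0.4]
    - [-56,5,20,10,0.4]
    - [-49,24,-6,10,0.4]
    - [-46,27,-13,0,0.4]
    - [-48,22,-14,0,0.4]
    - [-50,16,-17,0,0.4]
    - [-50,10,-19,0,0.4]
    - [-51,3,-21,0,0.4]
    - [-49,-3,-21,0,0.4]

```text
t: 36.78
tcp_pos: [-0.1533, 0.4233, 0.6499]
orientation: [166.0, -22.4, -147.6]
wrist_force: [0.2, 0.9, -0.3]
width: 0.0342
```

```bash
python3 st.py; python3 - <<'E'
from g2 import *
for r,z,a in ((.45,.4,8),(.45,.45,8)):
    g=G(q,.4); g.arc(a,r,z,125,n=36); print((fk(g.q)[0]@TOOLX)[:,0].round(2)); n=len(g.rows)
    R=fk(g.q)[0]; s=np.array([.546,-.0144,.048]); g.to((.63,.02,.4)); g.to(s-.16*R[:,2]);g.to(s+.014*R[:,2],sp=.04); print(n); g.out()
E
```

```text
36.77 [-0.1533  0.4233  0.6499] [ 165.98  -22.44 -147.62] [-133.6   -6.5   35.6   80.   -22.5  100.2   16.5] toolz [-0.442  0.006 -0.897] F [ 0.2  0.9 -0.3]
arc 17 left0 [0.446 0.063 0.4  ] az 8.0 h [-0.442  0.006] d 0.44 [-54.  28.  66.  89. -20. 106.   9.]
[ 0.09  1.   -0.04]
to 4 [0.63 0.02 0.4 ] az 2.0 h [-0.442  0.006] d 0.44 [-23.  43.  43.  56. -23. 115.   7.]
to 4 [ 0.617 -0.016  0.191] az -1.0 h [-0.442  0.006] d 0.44 [-23.  49.  41.  74. -24.  93.  12.]
to 5 [ 0.54  -0.014  0.035] az -2.0 h [-0.442  0.006] d 0.44 [-25.  53.  37.  91. -28.  74.  16.]
17
30
[[-34, -15, 47, 10, 0.4], [-39, -10, 45, 10, 0.4], [-45, -2, 40, 10, 0.4], [-52, 6, 29, 10, 0.4], [-58, 16, 1, 10, 0.4], [-47, 16, -23, 10, 0.4], [-46, 17, -24, 10, 0.4], [-45, 20, -24, 10, 0.4], [-46, 21, -22, 10, 0.4], [-45, 24, -22, 10, 0.4], [-44, 26, -19, 10, 0.4], [-44, 28, -18, 10, 0.4], [-42, 32, -16, 5, 0.4], [-44, 30, -13, 0, 0.4], [-48, 25, -10, 0, 0.4], [-50, 20, -8, 0, 0.4], [-49, 14, -5, 0, 0.4], [-9, 53, -26, 0, 0.4], [-8, 54, -26, 0, 0.4], [-9, 53, -26, 0, 0.4]]
[[-1, 9, -4, 0, 0.4], [-8, 24, 55, 0, 0.4], [
[... 554 characters left out ...]
 91. -28.  74.  16.]
16
29
[[-36, -16, 45, 10, 0.4], [-43, -10, 41, 10, 0.4], [-51, -1, 31, 10, 0.4], [-59, 7, 7, 10, 0.4], [-50, 11, -21, 10, 0.4], [-48, 11, -25, 10, 0.4], [-48, 13, -24, 10, 0.4], [-48, 16, -23, 10, 0.4], [-48, 17, -21, 10, 0.4], [-47, 20, -21, 10, 0.4], [-47, 23, -18, 10, 0.4], [-46, 25, -17, 10, 0.4], [-45, 28, -14, 5, 0.4], [-47, 27, -11, 0, 0.4], [-50, 22, -9, 0, 0.4], [-52, 16, -6, 0, 0.4], [-11, 58, -11, 0, 0.4], [-11, 58, -11, 0, 0.4], [-12, 58, -12, 0, 0.4], [-4, 20, -4, 0, 0.4]]
[[-8, 24, 55, 0, 0.4], [-8, 24, 55, 0, 0.4], [-9, 23, 55, 0, 0.4], [-4, 12, 28, 0, 0.4], [0, 0, 40, 0, 0.4], [0, 0, 40, 0, 0.4], [0, 0, 40, 0, 0.4], [0, 0, 40, 0, 0.4], [0, 0, 14, 0, 0.4]]
```

>>> servo_tool:
  plan:
    - [-34,-15,47,10,0.4]
    - [-39,-10,45,10,0.4]
    - [-45,-2,40,10,0.4]
    - [-52,6,29,10,0.4]
    - [-58,16,1,10,0.4]
    - [-47,16,-23,10,0.4]
    - [-46,17,-24,10,0.4]
    - [-45,20,-24,10,0.4]
    - [-46,21,-22,10,0.4]
    - [-45,24,-22,10,0.4]
    - [-44,26,-19,10,0.4]
    - [-44,28,-18,10,0.4]
    - [-42,32,-16,5,0.4]
    - [-44,30,-13,0,0.4]
    - [-48,25,-10,0,0.4]
    - [-50,20,-8,0,0.4]
    - [-49,14,-5,0,0.4]
    - [-15,55,-15,0,0.4]
    - [-15,55,-10,0,0.4]
    - [0,0,0,0,0.4]

```text
t: 39.28
tcp_pos: [0.547, 0.0201, 0.3699]
orientation: [-153.3, 2.0, 84.8]
wrist_force: [-0.6, 0.9, -0.4]
width: 0.0341
```

```bash
cat > g4.py <<'E'
from g3 import *
rod=[.113,.9936,0]; t=turn_for(rod); print('turn',round(t,1)); R2=R@Ro.from_euler('z',t,degrees=True).as_matrix()
s=np.array([.546,-.0144,.048])
for b in (.16,-.014):
    print(b,(s-b*R2[:,2]).round(3),'tool after turn',(R2.T@(s-b*R2[:,2]-x)*1000).round(1))
E
python3 g4.py
```

```text
39.27 [0.547  0.0201 0.3699] toolx [ 0.091  0.995 -0.036] y [ 0.888 -0.098 -0.45 ] z [-0.451  0.009 -0.892] F [-0.6  0.9 -0.4] w 0.03410977364540341 [-38.  41.  62.  74. -26. 110.  16.]
turn 0.2
0.16 [ 0.618 -0.016  0.191] tool after turn [-22.4 147.3 127.4]
-0.014 [ 0.54  -0.014  0.036] tool after turn [-22.4 147.3 301.4]
```

>>> servo_tool:
  plan:
    - [-8,55,0,0,0.4]
    - [-8,55,20,0,0.4]
    - [-6,37,45,0,0.4]
    - [0,0,57,0,0.4]
    - [0,0,45,0,0.4]
    - [0,0,45,0,0.4]
    - [0,0,20,0,0.4]
    - [0,0,0,0,0.4]
    - [0,0,0,0,0.4]
  newtons: 90

```text
t: 40.4
tcp_pos: [0.5742, -0.0104, 0.1042]
orientation: [-153.8, 1.8, 85.0]
wrist_force: [0.0, -0.0, 0.6]
width: 0.0344
```

```bash
python3 g4.py; python3 - <<'E'
from h import *
a,_=read_camera('side'); b,_=read_camera('wrist')
cv2.imwrite('pics/f.png',np.hstack([cv2.resize(a[110:260,270:440],(453,400)),cv2.resize(b[:,120:520],(347,347)) if 0 else cv2.resize(b[:,150:490],(340,400))])[:,:,::-1])
E
```

```text
40.4 [ 0.5742 -0.0104  0.1042] toolx [ 0.086  0.996 -0.031] y [ 0.893 -0.091 -0.441] z [-0.442  0.01  -0.897] F [ 0.  -0.   0.6] w 0.034395794604964 [-32.  57.  54.  83. -36.  88.  22.]
turn 0.6
0.16 [ 0.617 -0.016  0.192] tool after turn [ -4.6  -0.  -97.2]
-0.014 [ 0.54  -0.014  0.035] tool after turn [-4.6 -0.  76.8]
```

View pics/f.png

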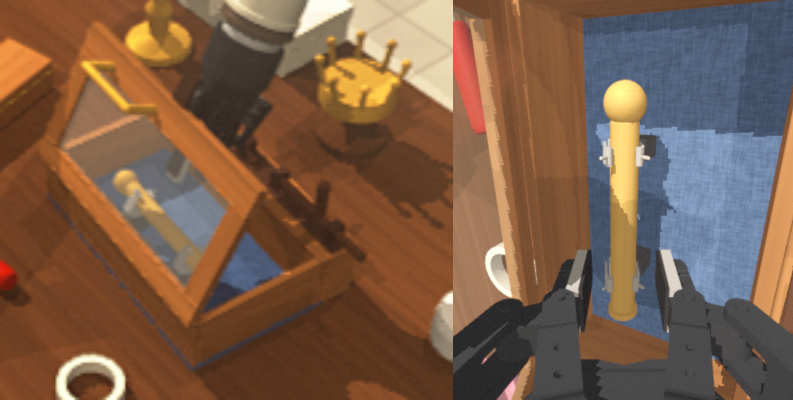

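>>> servo_tool:
  plan:
    - [-4,0,40,0,0.4]
    - [0,0,30,0,0.4]
    - [0,0,6,0,0.4]
    - [0,0,0,0,0.4]
    - [0,0,0,0,0]
    - [0,0,0,0,0]
    - [0,0,0,0,0]
    - [0,0,0,0,0]
  newtons: 90

```text
t: 41.5
tcp_pos: [0.5408, -0.0138, 0.0362]
orientation: [-153.9, 1.8, 85.0]
wrist_force: [3.0, -1.0, 6.3]
width: 0.017
```

>>> servo_tool:
  plan:
    - [0,0,-8,0,0]
    - [0,0,-8,0,0]
    - [0,0,-8,0,0]
    - [0,0,-6,0,0]
    - [0,0,0,0,0]

```text
t: 42.12
tcp_pos: [0.5531, -0.014, 0.0625]
orientation: [-153.8, 1.8, 85.0]
wrist_force: [-0.4, 0.1, -0.4]
width: 0.017
```

>>> servo_tool:
  plan:
    - [0,0,-30,0,0]
    - [0,0,-45,0,0]
    - [0,0,-55,0,0]
    - [0,0,-55,0,0]
    - [0,0,-20,0,0]

```text
t: 42.75
tcp_pos: [0.645, -0.0169, 0.2487]
orientation: [-154.0, 1.8, 85.0]
wrist_force: [0.2, -1.7, -1.5]
width: 0.0172
```

```bash
python3 g4.py; python3 - <<'E'
from g2 import *
for w in (.3,):
  for u in ((0,0,1),(.5,0,1),(.5,-.3,1)):
    print(u); g=G(q,0); show('now',g.q)
    for k in range(4): g.push(u,lambda v:v<.02,n=3)
    g.out()
E
```

```text
42.75 [ 0.645  -0.0169  0.2487] toolx [ 0.087  0.996 -0.032] y [ 0.894 -0.092 -0.439] z [-0.44   0.01  -0.898] F [ 0.2 -1.7 -1.5] w 0.0171643565332342 [-26.  55.  56.  64. -34. 105.  18.]
turn 0.6
0.16 [ 0.616 -0.016  0.192] tool after turn [ 0.2 -0.7 63.8]
-0.014 [ 0.54  -0.014  0.035] tool after turn [ 2.000e-01 -7.000e-01  2.378e+02]
(0, 0, 1)
now [ 0.649 -0.018  0.256] az -2.0 h [-0.44  0.01] d 0.438 [-26.  55.  56.  64. -34. 105.  18.]
push 3 [ 0.646 -0.02   0.392] az -2.0 h [-0.449  0.02 ] d 0.449 [-14.  44.  32.  52. -17. 115.   6.]
push 3 [ 0.623 -0.019  0.519] az -2.0 h [-0.274  0.019] d 0.274 [ -4.  30.   8.  50.  -5. 115.  -3.]
push 3 [ 0.601 -0.018  0.657] az -2.0 h [-0.016  0.013] d 0.017 [ -7.  21.  12.  45.  -5. 115.  -4.]
push 1 [ 0.596 -0.017  0.701] az -2.0 h [0.074 0.011] d -0.073 [ -8.  19.  13.  42.  -6. 115.  -4.]
10
[[-2, -27, -56, 0, 0], [-2, -27, -56, 0, 0], [-2, -27, -56, 0, 0], [-1, -28, -55, 0, 0], [-1, -26, -56, 0, 0], [-1, -22, -58, 0, 0], [0, -17, -60, 0, 0], [0, -12, -61, 0, 0], [0, -7, -62, 0, 0], [1, -1, -62, 0, 0]]
(0.5, 0, 1)
now [ 0.649 -0.018  0.
[... 718 characters left out ...]
56] az -2.0 h [-0.44  0.01] d 0.438 [-26.  55.  56.  64. -34. 105.  18.]
push 3 [ 0.687 -0.044  0.328] az -4.0 h [-0.473  0.009] d 0.471 [ -8.  51.  24.  45. -15. 115.   5.]
push 3 [ 0.73  -0.091  0.454] az -7.0 h [-0.241 -0.022] d 0.237 [ -1.  45.  15.  33.  -7. 115.   4.]
push 3 [ 0.768 -0.134  0.571] az -10.0 h [ 0.023 -0.07 ] d -0.031 [  2.  44.  22.  19. -13. 115.   8.]
push 1 [ 0.779 -0.148  0.609] az -11.0 h [ 0.114 -0.089] d -0.124 [  3.  45.  28.  13. -19. 115.   9.]
10
[[-15, 2, -60, 0, 0], [-15, 2, -60, 0, 0], [-15, -1, -60, 0, 0], [-16, -1, -60, 0, 0], [-16, 4, -60, 0, 0], [-16, 9, -59, 0, 0], [-16, 14, -58, 0, 0], [-17, 19, -56, 0, 0], [-17, 24, -54, 0, 0], [-18, 29, -52, 0, 0]]
```

Straight-up pushes, in two checked parts.

>>> servo_tool:
  plan:
    - [-2,-27,-56,0,0]
    - [-2,-27,-56,0,0]
    - [-2,-27,-56,0,0]
    - [-1,-28,-55,0,0]
    - [-1,-26,-56,0,0]
    - [-1,-22,-58,0,0]
    - [0,-18,-60,0,0]
    - [0,-15,-61,0,0]
    - [0,0,0,0,0]

```text
t: 43.88
tcp_pos: [0.5667, -0.014, 0.607]
orientation: [-171.5, -1.2, 83.4]
wrist_force: [0.0, 0.0, -1.5]
width: 0.0173
```

```bash
python3 g4.py|head -1; python3 - <<'E'
from g2 import *
g=G(q,0); show('now',g.q); g.push((0,0,1),lambda v:v<.02,n=8); g.out()
E
```

```text
43.88 [ 0.5667 -0.014   0.607 ] toolx [0.115 0.993 0.021] y [ 0.983 -0.111 -0.148] z [-0.145  0.038 -0.989] F [ 0.   0.  -1.5] w 0.01732128461391104 [ -3.  19.   4.  53.  -4. 115.  -6.]
now [ 0.568 -0.015  0.608] az -1.0 h [-0.145  0.038] d 0.148 [ -3.  19.   4.  53.  -4. 115.  -6.]
push 2 [ 0.557 -0.014  0.696] az -1.0 h [0.038 0.037] d -0.034 [ -6.  14.   9.  48.  -5. 115.  -6.]
2
[[1, -9, -61, 0, 0], [2, -4, -62, 0, 0]]
```

>>> servo_tool:
  plan:
    - [1,-9,-61,0,0]
    - [1,-5,-45,0,0]
    - [0,0,0,0,0]

```text
t: 44.25
tcp_pos: [0.5506, -0.0115, 0.6482]
orientation: [-175.9, -1.7, 83.3]
wrist_force: [-0.1, 0.4, -1.0]
width: 0.0169
```

```bash
cat > g6.py <<'E'
from g3 import *
seat=np.array([.4633,-.329,.046]); rod=np.array([.9936,-.113,0])
c=R.T@rod
for sg in (1,-1): print('turn',np.degrees(np.arctan2(sg*c[1],sg*c[0])).round(1))
E
python3 g6.py; python3 - <<'E'
from g2 import *
for tn in (90,-90):
    g=G(q,0); show('now',g.q); g.to((.46,-.32,.2),tn); g.out()
E
```

```text
44.25 [ 0.5506 -0.0115  0.6482] toolx [0.116 0.993 0.029] y [ 0.991 -0.114 -0.072] z [-0.068  0.037 -0.997] F [-0.1  0.4 -1. ] w 0.01692509541501473 [ -3.  16.   5.  53.  -4. 115.  -7.]
turn 89.8
turn -90.2
now [ 0.551 -0.012  0.649] az -1.0 h [-0.068  0.037] d 0.072 [ -3.  16.   5.  53.  -4. 115.  -7.]
to 10 [ 0.46 -0.32  0.2 ] az -35.0 h [-0.068  0.037] d 0.072 [ 13.  24.  24. 101. -10.  62. -56.]
10
[[-36, -2, 48, 10, 0], [-36, 4, 48, 10, 0], [-34, 10, 48, 10, 0], [-32, 16, 48, 10, 0], [-29, 21, 48, 10, 0], [-25, 26, 48, 10, 0], [-20, 29, 48, 10, 0], [-15, 33, 48, 10, 0], [-9, 35, 48, 10, 0], [-1, 7, 10, 0, 0]]
now [ 0.551 -0.012  0.649] az -1.0 h [-0.068  0.037] d 0.072 [ -3.  16.   5.  53.  -4. 115.  -7.]
to 10 [ 0.46 -0.32  0.2 ] az -35.0 h [-0.068  0.037] d 0.072 [ 29.  22.   4. 101.  -1.  61. 117.]
10
[[-36, -2, 48, -10, 0], [-35, -9, 48, -10, 0], [-33, -15, 48, -10, 0], [-30, -20, 48, -10, 0], [-26, -25, 48, -10, 0], [-21, -29, 48, -10, 0], [-16, -32, 48, -10, 0], [-10, -34, 48, -10, 0], [-3, -35, 48, -10, 0], [1, -7, 10, 0, 0]]
```

>>> servo_tool:
  plan:
    - [0,-4,-62,0,0]
    - [0,-2,-35,0,0]
    - [-36,-2,40,10,0]
    - [-36,4,48,10,0]
    - [-34,10,48,10,0]
    - [-32,16,48,10,0]
    - [-29,21,48,10,0]
    - [-25,26,48,10,0]
    - [-20,29,48,10,0]
    - [-15,33,48,10,0]
    - [-9,35,48,10,0]
    - [0,5,40,0,0]
    - [0,0,0,0,0]

```text
t: 45.88
tcp_pos: [0.4773, -0.3159, 0.2064]
orientation: [-177.7, 0.3, -6.7]
wrist_force: [-0.8, 0.4, -1.0]
width: 0.017
```

```bash
python3 g6.py; python3 - <<'E'
from h import *
a,d=read_camera('side'); cal=calibration('side'); c=cloud(d,cal)
im2,d2=read_camera('scene'); 
cv2.imwrite('pics/g.png',np.hstack([cv2.resize(a[150:400,240:480],(400,416)),cv2.resize(im2[120:320,150:350],(400,416))])[:,:,::-1])
E
```

```text
45.88 [ 0.4773 -0.3159  0.2064] toolx [ 0.993 -0.117 -0.006] y [-0.117 -0.992 -0.04 ] z [-0.001  0.041 -0.999] F [-0.8  0.4 -1. ] w 0.016959192593158114 [ 14.  22.  23. 102. -12.  59. -55.]
turn -0.2
turn 179.8
```

View pics/g.png

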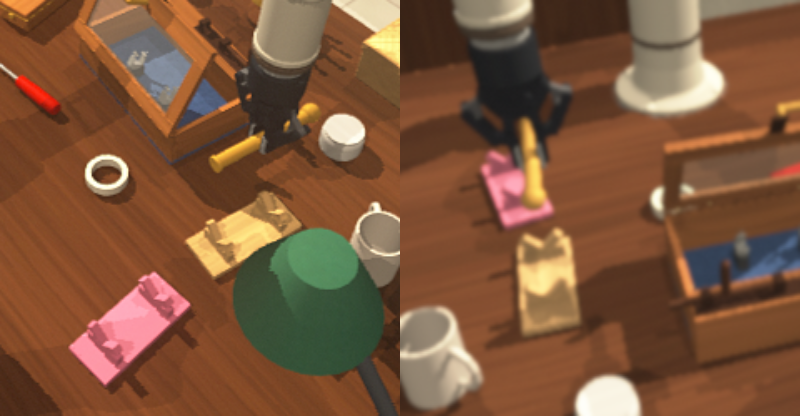

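```bash
python3 - <<'E'
from g3 import *
out=[]
for n in ('side','scene'):
    im,dd=read_camera(n); c=cloud(dd,calibration(n)); g=x-.015*R[:,2]
    l=(c-g)@R; I=im.astype(int)
    m=(dd>0)&(abs(l[...,0])<.12)&(abs(l[...,1])<.03)&(abs(l[...,2])<.03)&(I[...,0]-I[...,2]>50)&(c[...,2]>.12)
    q=l[m]; 
    if len(q)<5: print(n,len(q)); continue
    r=q[(abs(q[:,0])<.07)]
    print(n,len(q),'x range',q[:,0].min().round(4),q[:,0].max().round(4),'rod y,z',r[:,1:].min(0).round(4),r[:,1:].max(0).round(4))
    for sgn in (-1,1):
        e=r[(r[:,0]*sgn>.03)]; print(sgn,len(e),e[:,1:].mean(0).round(4) if len(e) else '')
seat=np.array([.4633,-.329,.046])
print('tool delta for rod centre at tcp-15z:',tool(seat+.015*R[:,2]-x))
E
```

```text
45.98 [ 0.4804 -0.3167  0.2104] toolx [ 0.993 -0.115  0.001] y [-0.115 -0.993 -0.038] z [ 0.006  0.037 -0.999] F [ 0.2 -0.2 -1.2] w 0.01693197000485611 [ 14.  22.  23. 102. -12.  59. -55.]
side 451 x range -0.0797 0.0978 rod y,z [-0.0134 -0.0118] [0.0222 0.0108]
-1 145 [ 0.0032 -0.0018]
1 35 [ 0.0054 -0.0062]
scene 370 x range -0.0816 0.0989 rod y,z [-0.0108 -0.0296] [0.0239 0.0117]
-1 39 [ 0.0042 -0.0065]
1 81 [ 0.0014 -0.0097]
tool delta for rod centre at tcp-15z: [-15.8  20.3 178.7]
```

>>> servo_tool:
  plan:
    - [-12,10,45,0,0]
    - [-13,10,45,0,0]
    - [0,0,40,0,0]
    - [0,0,26,0,0]
    - [0,0,0,0,0]
    - [0,0,0,0,0]

```text
t: 46.82
tcp_pos: [0.4547, -0.3288, 0.0544]
orientation: [-177.9, -0.2, -6.6]
wrist_force: [0.7, 0.5, -0.8]
width: 0.0169
```

```bash
python3 - <<'E'
from g3 import *
seat=np.array([.4633,-.329,.046]); print('delta',tool(seat+.015*R[:,2]-.009*R[:,0]-x))
a,d=read_camera('side'); c=cloud(d,calibration('side')); b,_=read_camera('wrist')
cv2.imwrite('pics/hh.png',np.hstack([cv2.resize(a[240:350,320:440],(436,400)),cv2.resize(b[:,150:490],(340,400))])[:,:,::-1])
E
```

```text
46.83 [ 0.4547 -0.3288  0.0544] toolx [ 0.993 -0.115  0.003] y [-0.115 -0.993 -0.036] z [ 0.007  0.036 -0.999] F [ 0.7  0.5 -0.8] w 0.016870238269171358 [ 19.  33.  20. 109. -19.  42. -46.]
delta [-0.5 -0.5 23.4]
```

View pics/hh.png

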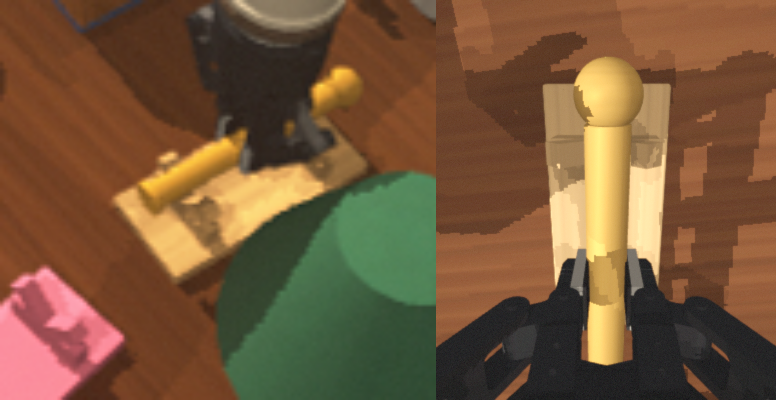

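>>> servo_tool:
  plan:
    - [0,0,8,0,0]
    - [0,0,6,0,0]
    - [0,0,4,0,0]
    - [0,0,3,0,0]
    - [0,0,0,0,0]
    - [0,0,0,0,0]

```text
t: 47.68
tcp_pos: [0.4531, -0.3267, 0.0339]
orientation: [-177.7, -0.0, -6.6]
wrist_force: [-6.6, 5.5, 26.8]
width: 0.0171
```

>>> servo_tool:
  plan:
    - [0,-1.5,-0.5,0,0]
    - [0,-1,0,0,0]
    - [0,0,0,0,0]

```text
t: 48.05
tcp_pos: [0.4531, -0.3266, 0.0339]
orientation: [-177.9, -0.0, -6.7]
wrist_force: [-5.3, 0.8, 17.2]
width: 0.0169
```

```bash
python3 - <<'E'
from g3 import *
for n in ('side','scene'):
    im,dd=read_camera(n); c=cloud(dd,calibration(n)); I=im.astype(int)
    o=np.array([.4633,-.329,0]); A=np.array([[.9936,-.113,0],[.113,.9936,0],[0,0,1]]); l=(c-o)@A.T
    m=(dd>0)&(abs(l[...,0])<.12)&(abs(l[...,1])<.02)&(l[...,2]>.03)&(l[...,2]<.1)&(I[...,0]-I[...,2]>60)
    q=l[m]
    for a,b in ((-.1,-.075),(-.045,-.02),(.02,.045),(.06,.1)):
        e=q[(q[:,0]>a)&(q[:,0]<b)]
        if len(e)>4:
            t=e[e[:,2]>np.percentile(e[:,2],75)]; print(n,a,len(e),'topz',np.percentile(e[:,2],95).round(4),'y at top',t[:,1].mean().round(4))
    print(q[:,0].min(),q[:,0].max())
E
```

```text
48.05 [ 0.4531 -0.3266  0.0339] toolx [ 0.993 -0.117  0.001] y [-0.117 -0.993 -0.036] z [ 0.005  0.036 -0.999] F [-5.3  0.8 17.2] w 0.016868951084087536 [ 20.  35.  19. 110. -20.  39. -46.]
side -0.1 69 topz 0.0578 y at top -0.0002
side -0.045 84 topz 0.058 y at top -0.0015
side 0.02 7 topz 0.0547 y at top -0.0086
side 0.06 94 topz 0.0614 y at top -0.0026
-0.08990382908181277 0.08871017908506683
scene -0.045 28 topz 0.0593 y at top 0.0002
scene 0.02 54 topz 0.0596 y at top -0.0016
scene 0.06 99 topz 0.0623 y at top -0.0016
-0.06967302013726082 0.08995729344781532
```

>>> servo_tool:
  plan:
    - [0,0,-0.8,0,0]
    - [0,0,0,0,0]
    - [0,0,0,0,0.4]
    - [0,0,0,0,0.5]
    - [0,0,0,0,0.5]
    - [0,0,0,0,0.5]
    - [0,0,-15,0,0.5]
    - [0,0,-35,0,0.5]
    - [0,0,-45,0,0.5]
    - [0,0,-45,0,0.5]
    - [0,0,-20,0,0.5]
    - [0,0,0,0,0.5]

```text
t: 49.65
tcp_pos: [0.4538, -0.3318, 0.1953]
orientation: [-177.9, -0.3, -6.7]
wrist_force: [0.0, -0.1, 0.2]
width: 0.0431
```

```bash
python3 - <<'E'
from g3 import *
ims=[]
for n in ('side','scene'):
    im,dd=read_camera(n); c=cloud(dd,calibration(n)); I=im.astype(int); ims.append(im)
    o=np.array([.4633,-.329,0]); A=np.array([[.9936,-.113,0],[.113,.9936,0],[0,0,1]]); l=(c-o)@A.T
    m=(dd>0)&(abs(l[...,0])<.12)&(abs(l[...,1])<.02)&(l[...,2]>.03)&(l[...,2]<.1)&(I[...,0]-I[...,2]>60)
    q=l[m]
    for a,b in ((-.1,-.075),(-.045,-.02),(-.02,.02),(.02,.045),(.06,.1)):
        e=q[(q[:,0]>a)&(q[:,0]<b)]
        if len(e)>4:
            t=e[e[:,2]>np.percentile(e[:,2],75)]; print(n,a,len(e),'topz',np.percentile(e[:,2],95).round(4),'y',t[:,1].mean().round(4))
    k=(dd>0)&(c[...,2]>.14)&(c[...,2]<.2)&(abs(c[...,0]-.53)<.07)&(abs(c[...,1]+.02)<.13); p=c[k]; r=((p[:,:2]-[.5658,-.0167])@np.array([-.9936,.113])); print('lid slope',np.polyfit(p[:,2],r,1).round(3),'expect -.47')
cv2.imwrite('pics/i.png',np.hstack([cv2.resize(ims[0][110:350,250:450],(400,480)),cv2.resize(ims[1][130:320,180:370],(400,480))])[:,:,::-1])
E
```

```text
49.65 [ 0.4538 -0.3318  0.1953] toolx [ 0.993 -0.116  0.004] y [-0.116 -0.993 -0.036] z [ 0.009  0.035 -0.999] F [ 0.  -0.1  0.2] w 0.04307105334304504 [ 15.  22.  24. 104. -13.  57. -51.]
side -0.1 67 topz 0.0586 y -0.001
side -0.045 76 topz 0.0573 y -0.0029
side -0.02 117 topz 0.0573 y -0.0
side 0.02 76 topz 0.0576 y -0.0021
side 0.06 86 topz 0.0615 y 0.0002
lid slope [-0.499  0.129] expect -.47
scene -0.1 34 topz 0.0601 y -0.001
scene -0.045 44 topz 0.0591 y -0.0022
scene -0.02 68 topz 0.0592 y -0.0015
scene 0.02 51 topz 0.0593 y -0.0007
scene 0.06 98 topz 0.0621 y 0.0
lid slope [-0.52   0.134] expect -.47
```

View pics/i.png

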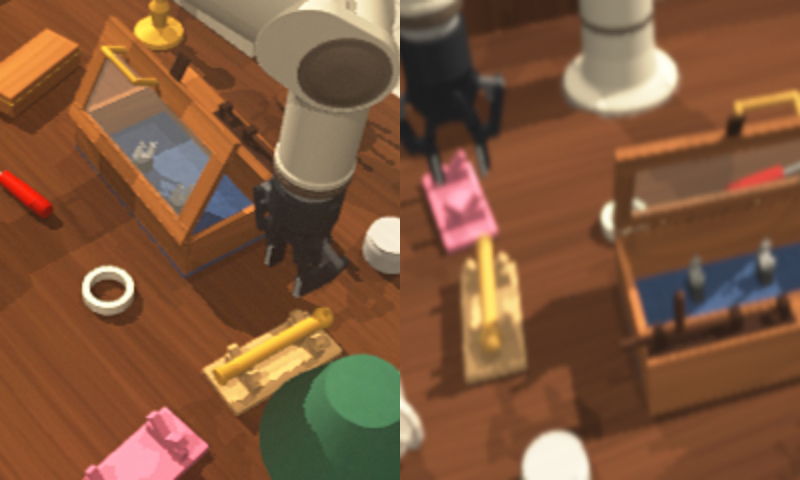

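```bash
python3 -c "
from station import manip
print(manip.sign_off()); s=manip.read_state(); print(s['t'],s['wrist_force'])"
```

```text
the job is handed in; nothing more can be done
None
the job is handed in; nothing more can be done
```

The job is done and handed in at about 49.7 s. The sceptre lies in the wooden stand, the lid stands open and the bolt is drawn right back.

- **Bolt:** it ran on the fifth pull. I drew it to its end stop, with about 48 mm of travel at the gripper and 12.6 N against the stop.
- **Lid:** I opened it by the handle until it met the stop at about 20 N, then let go. Its slope measured the same before and after the sceptre work. Depth gave about 63°, against 64.7° nominal, which I put down to noise.
- **Sceptre:** it came out of the clips cleanly. I set it down in the notches, reaching about 27 N on the wrist, eased that off, and released it.
- **Last checks:** the sceptre's collar and ball tops measured 58–60 mm and about 62 mm, where 58 and 60 mm are expected. The rod read 57–59 mm where 56 is expected, 1–3 mm high in both views but level along its length. Its axis was within 3 mm of the stand's line, and its midpoint was on the seat to about 1 mm just before release. The gripper is clear of everything and reads no force.

**Detours:**
- An upright tool cannot reach the sceptre under the open lid, and the moves have no tilt. I tilted the wrist about 26° by driving the arm against its joint limits behind the robot, and straightened it again the same way. The first attempt overshot and then lost its tilt, so I went round twice, which cost about 9 s.
- One forecast was off: the arm tilted at different rates from my model, so I worked in short, checked steps.

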